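# Dress a pack of slotted antenna plates

### The job

Pile all the slotted antenna plates squarely on the anvil of the screw press and wind the handwheel down until they are firmly clamped. Dress one long side of the pack with three full forward strokes of the flat file: set the nose of the blade against the side near its front end, push it forward along the side over most of the blade's length, and lift it well clear of the work before each draw back. Then lay the file back in its rest, wind the press open and lay all the plates flat in the blue tray, leaving everything else on the bench alone.

Things in the scene. Friction and masses are not known exactly. Their poses are not given: they have to be found in the camera images.
- press: Blue-grey C-frame bench screw press, fixed. Origin on the table straight below the screw axis; z up, +x from the open front (robot's side) to the column. Steel anvil: 46 mm wide (y), x = -95 to +30 mm, top 60 mm above the table. Column: front face at x = +30 mm, 54 mm wide, 210 mm high. The head overhangs back from x = -30 mm, from 160 to 210 mm up
- pack_seat (a point): Where the underside centre of the bottom plate belongs: on the anvil, 70 mm in front of the screw axis, axes as the press. Plates lie flat here, length along x, centred and square (10 mm either way in x, 6 mm in y, 4 degrees): the rear 20 mm reach past the screw axis under the platen, the front 65 mm stick out freely beyond the anvil, the long sides stand 7 mm proud of the anvil's sides
- ram: Steel platen and screw of the press. Origin: that of the press with the wheel at 0; it moves straight down 4.775 mm per rad of the wheel. The platen spans x = -25 to +20 mm and 56 mm in y; its underside is 96 mm above the table (36 mm above the anvil) with the wheel at 0
- wheel (a joint): Angle of the red handwheel in rad, 0 to 7, at the start 0 to 0.4; grows as the wheel is turned clockwise seen from above, which lowers platen and wheel by 30 mm per turn. It takes about 0.3 N m to turn, stays where it is left and holds the clamping force; once the platen bears on the work it turns only some 0.1 rad further, getting stiff
- wheel_centre (a point): Centre of the handwheel's rim ring, on the screw axis, at half the rim's thickness (264 mm above the table with the wheel at 0). The rim is a round bar 14 mm thick on a circle of radius 46 mm (106 mm over all); three spokes dish down 20 mm below it to a hub 24 mm in diameter, so the rim can be pinched from above anywhere
- rest_seat (a point): Where the file's grip point is when the file is home: in mid-width of the wooden file rest, 43 mm above the table; x along the rest, the way the blade points. Two saddles 16 mm long, 46 mm behind and 90 mm ahead of it, each with a notch 32 mm wide, floor 30 mm above the table, cheeks up to 44 mm
- file_rest: The fixed wooden file rest, 190 x 56 mm, 44 mm high; origin on the table below rest_seat, axes as rest_seat
- file_grip (a point): Grip point of the flat hand file (205 mm long, 150 g), at mid-height of its flat-sided orange handle, 22 mm wide (y), 26 mm high (z), from 65 mm behind to 20 mm ahead of it (x). x points to the nose, z up. Blade: 20 to 140 mm ahead, 5 mm thick (y), 24 mm high, on edge, toothed on both broad faces, cuts only when pushed towards its nose. Centre of mass 50 mm ahead
- file_tip (a point): The nose of the file: centre of the end of the blade, 140 mm ahead of file_grip, 1 mm lower
- file: The file itself; origin on its underside below file_grip, axes as file_grip
- tray: Fixed open blue tray for finished plates, 260 x 170 mm outside, walls 4 mm thick and 22 mm high, floor 4 mm thick; origin on the table below its centre, x along its long side
- plate1_centre (a point): Centre of slotted aluminium antenna plate 1, 180 mm (x) x 60 mm (y) x 8 mm (z), 0.21 kg, solid sides with rows of small dark slots; at the start flat on the table to the robot's left. Absent in some runs: two or three of the plates are there
- plate1: Plate 1 itself; origin at the centre of its underside, axes as its centre
- plate2_centre (a point): Centre of slotted aluminium antenna plate 2, 180 mm (x) x 60 mm (y) x 8 mm (z), 0.21 kg, solid sides with rows of small dark slots; at the start flat on the table to the robot's left. Absent in some runs: two or three of the plates are there
- plate2: Plate 2 itself; origin at the centre of its underside, axes as its centre
- plate3_centre (a point): Centre of slotted aluminium antenna plate 3, 180 mm (x) x 60 mm (y) x 8 mm (z), 0.21 kg, solid sides with rows of small dark slots; at the start flat on the table to the robot's left. Absent in some runs: two or three of the plates are there
- plate3: Plate 3 itself; origin at the centre of its underside, axes as its centre
- solvent: The white solvent bottle, standing or lying loose on the table, not part of the job; origin at its underside
- wg_adapter: The brass waveguide adapter, standing or lying loose on the table, not part of the job; origin at its underside
- horn: The brass horn antenna, standing or lying loose on the table, not part of the job; origin at its underside
- torque_wrench: The wrench, standing or lying loose on the table, not part of the job; origin at its underside
- brush: The brush, standing or lying loose on the table, not part of the job; origin at its underside

How it is judged:
By the outcome, as a careful person would: the job done as asked, in the order asked, and still so for the second after the job is handed in, with the robot touching nothing.
Of plate1, plate2, plate3 only 2 to 3 are there at a start; the rules pass over those that are not, and their reading is None.
At some moment in a run one of plate1, plate2, plate3 may be knocked a few centimetres aside while the robot is not near it.
It also fails if it takes over 210 s, if anything falls off the work surface, if the arm or the gripper's body presses on something with over 40 N, if the wrist force passes 120 N, or if a joint passes its speed limit or range.

### The arm

A 6-joint arm with a two-finger parallel gripper is mounted at the origin on the work surface. World frame = base frame: x ahead of the robot, y to its left, z up, the work surface at z = 0. Lengths are in m, angles in degrees, forces in N, time in s.
With the tool pointing down it reaches from about 0.4 to 0.825 m from the base axis. Payload 7 kg.
Tool frame: the origin (TCP) lies at the very end of the fingers, on their centre line; the grasp point (between the pads) lies 19 mm behind it (ctrl.grip_point_offset is the distance from the TCP to the grasp point, in m); x points along the fingers, z is the direction in which the jaws open and shut, and the axes are right-handed (so a half turn about x gives the same grasp; the last joint's range is limited). The gripper opens to 88 mm and grips with 3 to 60 N. Pads are 19 mm wide; open, the fingers measure 130 mm over their backs; the gripper's body (78 mm by 193 mm) begins 47 mm behind the grasp point.
Start: joints at [16.507, 20.546, 0.682, 0, -70.136, -16.507], TCP at [0.675, -0, 0.227] pointing down, gripper open.
Joint ranges: [-176.03, 176.03], [-82.01, 121.73], [-58.28, 71.71], [-173.87, 95.51], [-174.79, -0.11], [-173.66, 173.66]. Speed limits (degrees/s): [136.94, 136.94, 172.46, 180, 180, 180].

### API

Orientations are given as [roll, pitch, yaw] about the fixed x, y, z axes, in that order (R = Rz(yaw) Ry(pitch) Rx(roll)).
In Python, from plant import get_obs, snapshot, calibration, close_job, ctrl gives the robot as it stands.
- The arm moves only by the tool move_arm, never from a script. Its argument "commands" is a list that holds one entry, the list of rows, each a list of 4 numbers: the shift along the tool's x, y, z in cm, then the turn about the tool's x in rad. In form: [[[dx, dy, dz, spin], ...]]. A call has 1 to 8 rows; each row shifts and turns the commanded pose from where the row before left it, along the tool's axes as they then stand; what a row does not reach is not made up. A row lasts 1/10 s, in which the tool goes at most 50 mm and 8.59 degrees, less where a joint would pass 70% of its speed; a pose out of reach is approached as far as the arm can. A call with a gripper value outside its range is refused whole. "jaw" is the finger opening in cm, from 0 to 8.76, set as the call begins (left out, the last holds). The fingers move at their own pace and stop on an object; the grip force is fixed at half the most. Time passes only in rows, so rows that do not move let the fingers close. It gives the time, the measured TCP pose, the force and the opening at its end, in the units of the state.
- get_obs(): the state, without advancing time (a new reading comes with each control period).
- snapshot(name): name is "scene" or "side" or "wrist"; returns (picture, depth): 480x640x3 uint8, red, green, blue; 480x640 float32, m along the optical axis (not along the pixel's ray), 0 where there is no reading.
- calibration(name): a dict with "mtx" (3x3 intrinsics, pixels), "T" (4x4, takes a point from camera to world coordinates); the wrist camera has in their place "tool_from_camera" (4x4, takes a point from camera to tool coordinates, whose origin is the TCP and whose axes are the tool frame's). Camera axes: x right, y up, looking along -z (the intrinsics and any distortion apply to the point x, -y, -z); pixel columns grow to the right and rows downward; lengths in m; the calibration is good to about 2 mm. A picture is of the moment at which its call begins: read the wrist's pose just before it. calibration takes no time and is no camera call.
- close_job(): hands the job in, once; it reports no verdict.
The state is a dict: "clock": time; "joint_pos": joint angles; "qvel": joint speeds; "tau": joint torques, N m; "tool_pos": TCP position; "orientation": TCP orientation; "force": force on the tool from outside, world axes, zero at the start; "moment": the same for the moment, N m; "opening": finger opening in m.
Only numpy, scipy, OpenCV 4.12 (cv2) and the standard library are available. Lean on these libraries where they do the work, as an engineer would, in place of code of your own. Each camera call takes 0.05 s, during which the arm holds its last target. There are 200 camera calls.

## Working session

There is one attempt and no reset: what is moved stays moved. The work goes in short steps, Python scripts to look and compute and a tool call to move; the robot and the scene stay as the last step left them, time stands still between calls to the robot, and variables do not carry over. Pictures are saved under pics/ and viewed, about 12 in all and at most 16, crops included, and the job is handed in when it is done.

Besides the shell and the picture viewer there is one more tool, called after "Emit:" in YAML: its name, and indented under it one key for each argument. move_arm: Moves the arm, as the interface text tells. Its arguments: {"type":"object","properties":{"commands":{"type":"array"},"jaw":{"type":"number"}},"required":["commands"]}

```bash
ls; mkdir -p pics
cat > h.py <<'E'
import numpy as np,cv2
from plant import get_obs,snapshot,calibration,ctrl
from scipy.spatial.transform import Rotation as R
def save(n,im): cv2.imwrite(f'pics/{n}.png',im[:,:,::-1])
def toolT():
    o=get_obs();T=np.eye(4);T[:3,:3]=R.from_euler('xyz',o['orientation'],degrees=True).as_matrix();T[:3,3]=o['tool_pos'];return T
def camT(name):
    c=calibration(name)
    return np.array(c['mtx']),(np.array(c['T']) if 'T' in c else toolT()@np.array(c['tool_from_camera']))
def cloud(name):
    K,T=camT(name);im,d=snapshot(name)
    v,u=np.mgrid[0:480,0:640]
    X=(u-K[0,2])/K[0,0]*d;Y=-(v-K[1,2])/K[1,1]*d
    P=np.stack([X,Y,-d],-1)@T[:3,:3].T+T[:3,3];P[d==0]=np.nan
    return im,P
def proj(name,p,T=None):
    K,T0=camT(name);T=T0 if T is None else T
    q=(np.array(p)-T[:3,3])@T[:3,:3];return K[0,0]*q[...,0]/-q[...,2]+K[0,2],-K[1,1]*q[...,1]/-q[...,2]+K[1,2]
E
python3 - <<'E'
from h import *
print(get_obs());print(ctrl.grip_point_offset)
for n in('scene','side','wrist'):
    c=calibration(n);print({k:np.round(v,3).tolist() for k,v in c.items()})
    im,P=cloud(n);save(n+'0',im);np.save(n+'0.npy',P)
E
```

```text
pics
{'clock': 0.0, 'joint_pos': array([ 1.65183736e+01,  2.05785678e+01,  6.62593002e-01, -2.19827822e-02,
       -7.01141462e+01, -1.65064394e+01]), 'qvel': array([-0.08917875, -0.06520658, -0.02066906, -0.10434616, -0.08410347,
        0.04265914]), 'tau': array([-5.83841577e-01, -5.75794029e+01,  2.85229701e+01,  7.00896129e+00,
       -2.68220231e-01, -4.02054016e-02]), 'tool_pos': array([6.74894359e-01, 2.33920036e-04, 2.25980951e-01]), 'orientation': array([-17.94900299,  89.96346883, 162.05544844]), 'force': array([-0.35873083,  0.10610153,  0.41638423]), 'moment': array([-0.0138498 , -0.01269132, -0.06124777]), 'opening': 0.08798681271012562}
0.0188
{'mtx': [[503.55, 0.0, 325.591], [0.0, 503.55, 235.885], [0.0, 0.0, 1.0]], 'T': [[0.82, -0.394, 0.415, 1.071], [0.572, 0.555, -0.604, -0.702], [0.008, 0.733, 0.68, 1.022], [0.0, 0.0, 0.0, 1.0]]}
{'mtx': [[588.852, 0.0, 328.444], [0.0, 588.852, 240.148], [0.0, 0.0, 1.0]], 'T': [[0.932, 0.2, -0.303, 0.184], [-0.362, 0.462, -0.809, -0.932], [-0.022, 0.864, 0.503, 0.789], [0.0, 0.0, 0.0, 1.0]]}
{'mtx': [[359.542, 0.0, 317.086], [0.0, 359.542, 244.778], [0.0, 0.0, 1.0]], 'tool_from_camera': [[0.0, 0.284, -0.959, -0.158], [-0.001, 0.959, 0.284, 0.077], [1.0, 0.001, 0.0, -0.001], [0.0, 0.0, 0.0, 1.0]]}
```

View pics/scene0.png

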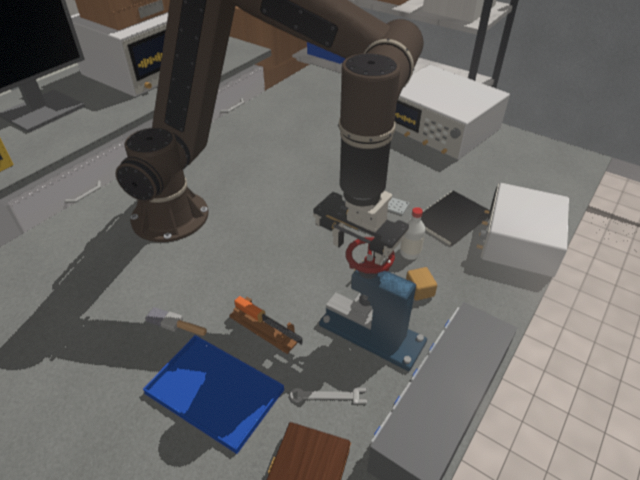

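View pics/side0.png

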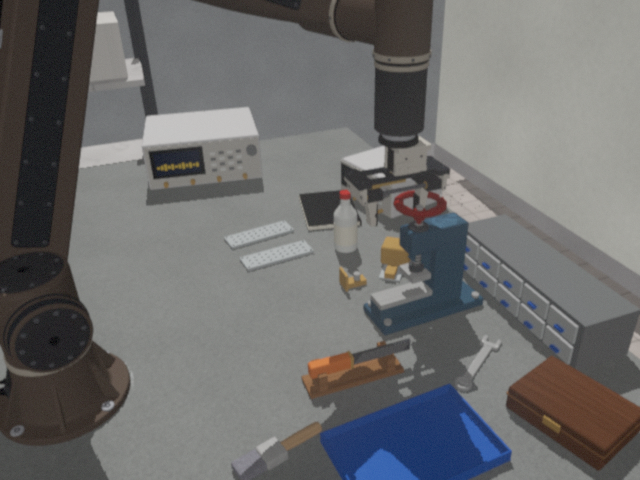

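Run:
```python
from h import *
P=np.load('side0.npy');im=cv2.imread('pics/side0.png')[:,:,::-1]
S=np.load('scene0.npy')
for n,(u,v) in dict(pA=(258,235),pB=(277,255),x=(392,272),x2=(395,245),ad=(350,280),bot=(346,235),wheelrim=(405,212),anvil=(385,300),handle=(330,365),blade=(385,349),tip=(409,343),tray=(410,445),col=(455,215),wr=(478,362),brush=(290,440)).items(): print(n,P[v,u].round(3))
# plates
z=P[...,2]
m=(z>0.003)&(z<0.016)&(im.min(-1)>95)&(P[...,0]>.2)&(P[...,1]>0.0)&(P[...,1]<.6)
n,l,s,c=cv2.connectedComponentsWithStats(cv2.morphologyEx(m.astype(np.uint8),cv2.MORPH_CLOSE,np.ones((3,3))))
for i in range(1,n):
    if s[i,4]>150: print(s[i],np.nanmedian(z[l==i]),cv2.minAreaRect(P[l==i][:,:2][~np.isnan(P[l==i][:,0])].astype(np.float32)*1000))
crop=np.hstack([cv2.resize(im[160:420,210:510],None,fx=1.6,fy=1.6,interpolation=3)])
w=cv2.imread('pics/wrist0.png')[:,:,::-1]
w=cv2.resize(w,(416*4//3*3//4,312));canvas=np.zeros((416,800,3),np.uint8)
canvas[:,:480]=crop[:416,:480];canvas[:240,480:800]=cv2.resize(w,(320,240))
save('c1',canvas)
```

```text
pA [0.49  0.427 0.008]
pB [0.508 0.312 0.005]
x [0.733 0.112 0.016]
x2 [0.766 0.164 0.055]
ad [0.631 0.127 0.011]
bot [0.677 0.259 0.053]
wheelrim [ 0.672 -0.047  0.266]
anvil [ 0.644 -0.032  0.056]
handle [ 0.466 -0.17   0.053]
blade [ 0.58  -0.163  0.048]
tip [ 0.631 -0.163  0.046]
tray [ 0.537 -0.348  0.002]
col [ 0.814 -0.006  0.209]
wr [ 0.75  -0.224  0.007]
brush [ 0.353 -0.276  0.019]
[222 221  72  27 844] 0.0062795363163736795 ((495.8954162597656, 446.79656982421875), (187.5024871826172, 101.69255065917969), 11.59904956817627)
[240 241  74  30 978] 0.006565402751824434 ((509.3542175292969, 317.25506591796875), (191.99044799804688, 80.05196380615234), 3.839437246322632)
```

View pics/c1.png

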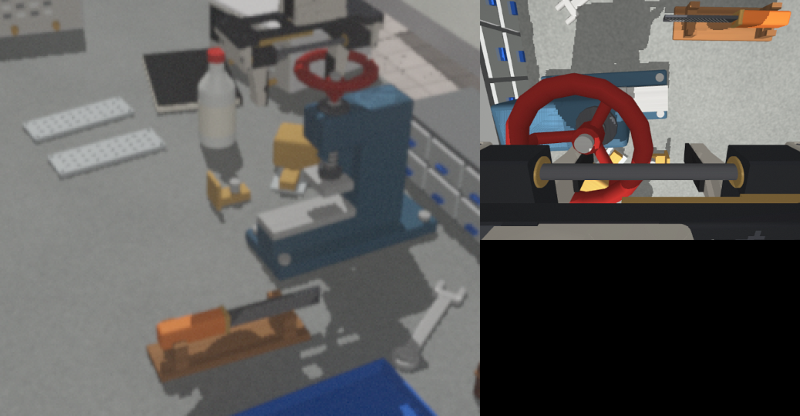

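Emit:
move_arm:
  commands:
    - [[-4,0,0,0],[-4,0,0,0],[-3,-3,2,0],[0,-4,2,0],[0,-4,2,0],[0,-4,2,0],[0,-4,2,0],[0,-4,2,0]]

```text
clock: 0.95
tool_pos: [0.5537, 0.2311, 0.3363]
orientation: [31.5, 90.0, -148.6]
force: [-0.5, -1.1, -1.6]
opening: 0.0874
```

Emit:
move_arm:
  commands:
    - [[0,-4,2,0],[0,-4,2,0],[0,-4,1.5,0],[0,0,0,0.15],[0,0,0,0.15],[0,0,0,0.15],[0,0,0,0.15],[0,0,0,0.15]]

```text
clock: 1.75
tool_pos: [0.4997, 0.3498, 0.336]
orientation: [90.2, 89.9, -133.1]
force: [0.5, -1.3, -1.4]
opening: 0.0874
```

Emit:
move_arm:
  commands:
    - [[0,0,0,0.15],[0,0,0,0.15],[0,0,0,0.15],[0,0,0,0.15],[0,0,0,0.15],[0,0,0,0.07],[0,0,0,0],[0,0,0,0]]

```text
clock: 2.55
tool_pos: [0.4999, 0.3498, 0.3363]
orientation: [135.5, 90.0, -134.3]
force: [-0.9, -0.9, -0.3]
opening: 0.0873
```

Run:
```python
from h import *
o=get_obs();print(o['joint_pos'],o['tool_pos'],o['orientation'])
print(toolT()[:3,:3].round(3))
for n in('scene','side','wrist'):
    im,P=cloud(n);save(n+'1',im);np.save(n+'1.npy',P)
a=cv2.imread('pics/wrist1.png')[:,:,::-1];b=cv2.imread('pics/scene1.png')[:,:,::-1]
c=np.zeros((600,800,3),np.uint8);c[:300,:400]=cv2.resize(a,(400,300));c[:300,400:]=cv2.resize(b,(400,300))
s=cv2.imread('pics/side1.png')[:,:,::-1]
c[300:,:400]=cv2.resize(s[180:420,200:520],(400,300));c[300:,400:]=cv2.resize(b[220:430,180:460],(400,300))
save('c2',c)
```

```text
[ 5.33053620e+01  1.16736715e+01  2.53527480e+00 -5.01702840e-03
 -8.08986897e+01 -1.43128821e+02] [0.49986286 0.3498259  0.33627011] [ 135.52128465   89.96258425 -134.30296909]
[[-0.    -1.    -0.003]
 [-0.    -0.003  1.   ]
 [-1.     0.    -0.   ]]
```

View pics/c2.png

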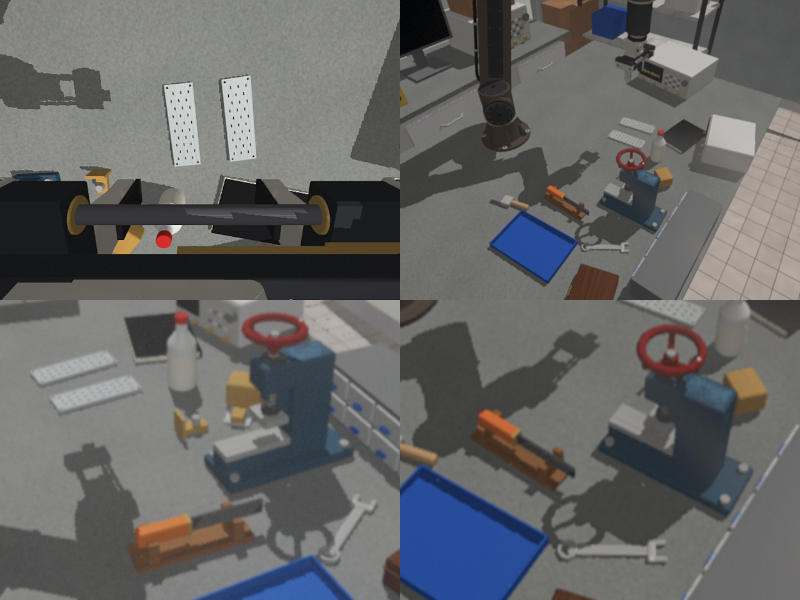

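```bash
cat > meas.py <<'E'
from h import *
import sys
def rect(p):
    p=p[~np.isnan(p[:,0])][:,:2].astype(np.float32)*1000
    return np.round(sum([list(cv2.minAreaRect(p)[0]),list(cv2.minAreaRect(p)[1]),[cv2.minAreaRect(p)[2]]],[]),1), len(p)
def big(m):
    n,l,s,c=cv2.connectedComponentsWithStats(m.astype(np.uint8));return l==1+np.argmax(s[1:,4])
E
python3 - <<'E'
from meas import *
P=np.load('wrist1.npy');im=cv2.imread('pics/wrist1.png')[:,:,::-1].astype(int)
z=P[...,2]
m=(im.min(-1)>150)&(abs(z)<.02)&(P[...,0]<.62)&(P[...,1]>.2)
m=cv2.morphologyEx(m.astype(np.uint8),cv2.MORPH_CLOSE,np.ones((5,5)))
n,l,s,c=cv2.connectedComponentsWithStats(m)
for i in range(1,n):
    if s[i,4]>500: print('plate',s[i],np.nanmedian(z[l==i]),rect(P[l==i]))
for nm in('scene','side'):
    P=np.load(nm+'1.npy');im=cv2.imread(f'pics/{nm}1.png')[:,:,::-1].astype(int)
    r,g,b=im[...,0],im[...,1],im[...,2];z=P[...,2];x,y=P[...,0],P[...,1]
    near=(x>.55)&(x<.95)&(y>-.15)&(y<.12)
    m=big((r>2*g)&(r>70)&near&(z>.2)&(z<.3));q=P[m];q=q[q[:,2]>.258]
    A=np.c_[2*q[:,:2],np.ones(len(q))];
    from scipy.optimize import least_squares
    f=least_squares(lambda p:np.hypot(*(q[:,:2]-p[:2]).T)-.046,[.72,-.05],loss='soft_l1',f_scale=.004)
    print(nm,'wheel',f.x,len(q),np.sqrt(np.mean(f.fun**2)),'ztop',np.percentile(q[:,2],[50,90,97]))
    m=(abs(z-.21)<.006)&near&(b>r+10);print(nm,'coltop',rect(P[m]),np.nanmedian(z[m]))
    m=(abs(z-.06)<.006)&near&(abs(b-r)<25)&(r>90);m=big(m);print(nm,'anvil',rect(P[m]),np.nanmedian(z[m]))
    m=(r>150)&(r>1.5*b)&(g<140)&(z>.045)&(y<-.1)&(x<.6);m=big(m);print(nm,'handle',rect(P[m]),np.nanmedian(z[m]),P[m][:,2].max())
    m=(b>r*2)&(z<.03)&(y<-.15);m=big(m);print(nm,'tray',rect(P[m]));m&=(z>.018);print(nm,'trayrim',rect(P[m]))
    m=(abs(z-.05)<.012)&(x>.48)&(x<.68)&(y<-.12)&(y>-.22)&(abs(r-b)<30);
    if m.any(): m=big(m);print(nm,'blade',rect(P[m]),np.nanmedian(z[m]))
E
```

```text
plate [ 354  120   57  139 6022] 0.008196070518548676 (array([495.2, 437.6, 187.7,  68.8,   8. ]), 6004)
plate [ 262  131   60  136 5881] 0.008101416090181501 (array([509.5, 316.4, 184.6,  62. ,   5.6]), 5855)
scene wheel [ 0.72022441 -0.02344984] 399 0.0029014970603893618 ztop [0.27036731 0.27261462 0.27333864]
scene coltop (array([757. , -21.4, 131.7,  54.8,   2.2]), 831) 0.21050029681961446
scene anvil (array([654.1, -25.4,  63.7,  50.4,   2.6]), 374) 0.06078093624789227
scene handle (array([ 471.7, -158. ,   20. ,   81.8,   88.6]), 197) 0.05649007923935101 0.06086475698290228
scene tray (array([ 537.4, -357.3,  262.3,  171.8,    3.8]), 8663)
scene trayrim (array([ 537.2, -357.4,  262.5,  171.5,    3.7]), 708)
scene blade (array([ 573.7, -158.9,    9.7,  118.8,   89.6]), 240) 0.05099651362728086
side wheel [ 0.71607815 -0.0245037 ] 254 0.0028596110178820086 ztop [0.26888635 0.27033829 0.27102271]
side coltop (array([754.6, -21.6, 136.6,  58.9,   4. ]), 737) 0.20858035068866998
side anvil (array([685.7, -24.4, 127.8,  52. ,   2.1]), 839) 0.05884871158687621
side handle (array([ 472. , -158.9,   30.9,   79. ,   81.7]), 325) 0.05472508693758149 0.059366466817371455
side tray (array([ 543.9, -349.4,  276.2,  190.1,    3.9]), 12109)
side trayrim (array([ 537. , -358.3,  261.3,  172.2,    3.9]), 900)
side blade (array([ 573.5, -150.8,   28.9,  117.7,   89.3]), 463) 0.04814382244739568
```

```bash
cat >> meas.py <<'E'
def onplane(name,uv,z,T=None):
    K,T0=camT(name);T=T0 if T is None else T
    uv=np.asarray(uv,float);d=np.stack([(uv[:,0]-K[0,2])/K[0,0],-(uv[:,1]-K[1,2])/K[1,1],-np.ones(len(uv))],-1)@T[:3,:3].T
    return T[:3,3]+d*((z-T[2,3])/d[:,2])[:,None]
def plates(name,im,z=.008,T=None,box=None,th=150):
    m=(im.min(-1)>th).astype(np.uint8);m=cv2.morphologyEx(m,cv2.MORPH_CLOSE,np.ones((7,7)))
    n,l,s,c=cv2.connectedComponentsWithStats(m);out=[]
    for i in range(1,n):
        if s[i,4]<500: continue
        ct=max(cv2.findContours((l==i).astype(np.uint8),0,1)[0],key=len)[:,0]
        p=onplane(name,ct,z,T)[:,:2].astype(np.float32)*1000
        (cx,cy),(w,h),a=cv2.minAreaRect(p)
        if w<h: w,h,a=h,w,a-90
        a=(a+90)%180-90
        if 150<w<200 and 48<h<72: out.append(np.round([cx,cy,w,h,a],1))
    return out
E
python3 - <<'E'
from meas import *
im=cv2.imread('pics/wrist1.png')[:,:,::-1].astype(int)
for p in plates('wrist',im):print(p)
E
```

```text
[494.2 435.  184.5  69.7   8.1]
[508.  316.9 181.2  61.    5.5]
```

Emit:
move_arm:
  commands:
    - [[3,3.2,0,0],[3,0,-3.7,0],[4,0,0,-0.096],[4,0,0,0],[4,0,0,0],[4,0,0,0],[3,0,0,0],[0,0,0,0]]

```text
clock: 3.5
tool_pos: [0.466, 0.3107, 0.0826]
orientation: [132.0, 89.6, -132.4]
force: [-0.3, -0.9, -1.4]
opening: 0.0879
```

Run:
```python
from meas import *
o=get_obs();print(o['tool_pos'],o['joint_pos'],toolT()[:3,:3].round(3).tolist())
im,P=cloud('wrist');save('w2',im)
for th in(130,150,170):print(plates('wrist',im.astype(int),th=th))
```

```text
[0.46597245 0.31068471 0.08259438] [ 5.36866539e+01  1.79133271e+01 -2.41276182e+01 -6.31413349e-02
 -4.83988223e+01 -1.38094279e+02] [[-0.005, -0.995, -0.097], [-0.006, -0.097, 0.995], [-1.0, 0.006, -0.005]]
[]
[]
[]
```

View pics/w2.png

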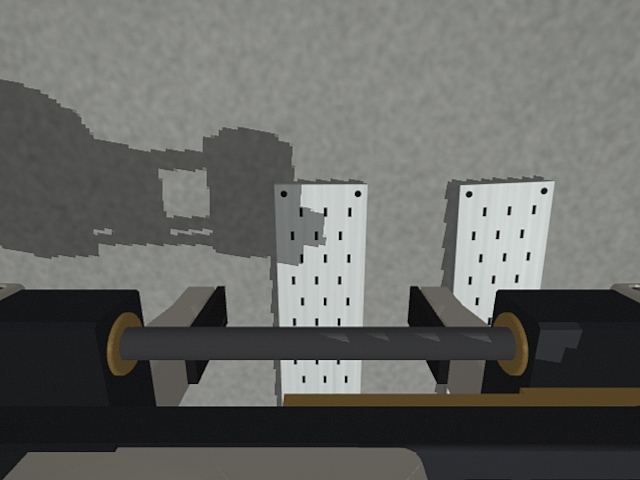

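Emit:
move_arm:
  commands:
    - [[3,0,0,0],[3,0,0,0],[1.7,0,0,0],[0,0,0,0]]

```text
clock: 3.95
tool_pos: [0.4681, 0.3129, 0.0095]
orientation: [142.9, 89.9, -121.6]
force: [-0.6, -2.0, -1.0]
opening: 0.0877
```

Emit:
move_arm:
  commands:
    - [[0,0,0,0],[0,0,0,0],[0,0,0,0],[0,0,0,0],[0,0,0,0],[0,0,0,0]]
  jaw: 4

```text
clock: 4.55
tool_pos: [0.468, 0.313, 0.0098]
orientation: [-42.7, 90.0, 52.9]
force: [-1.3, -1.2, -1.8]
opening: 0.045
```

Emit:
move_arm:
  commands:
    - [[-2,0,0,0],[-4,0,0,0],[-4,0,0,0],[0,0,0,0]]

```text
clock: 4.95
tool_pos: [0.4705, 0.3154, 0.1152]
orientation: [-51.1, 89.5, 44.5]
force: [-1.3, 0.0, -1.7]
opening: 0.0404
```

Run:
```python
from meas import *
T=toolT();print(T.round(4).tolist(),get_obs()['joint_pos'].round(1))
im,P=cloud('wrist');save('w3',im);np.save('w3.npy',P)
# plate front edge seen in hand: pts bright, in tool coords
q=(P.reshape(-1,3)-T[:3,3])@T[:3,:3]
m=(im.min(-1)>120).ravel()&(abs(q[:,2])<.045)&(abs(q[:,0])<.03)&(q[:,1]>0.012)
print(np.nanpercentile(q[m],[1,50,99],axis=0).round(4),m.sum())
print('rear view', [np.nanpercentile(q[(im.min(-1)>120).ravel()&(abs(q[:,2])<.045)&(abs(q[:,0])<.03)],[1,99],axis=0).round(4)])
s=q[m&(abs(q[:,1]-.03)<.004)];s2=q[m&(abs(q[:,1]-.045)<.004)]
print(np.median(s,0),np.median(s2,0))
```

```text
[[0.0065, -0.9952, -0.0979, 0.4705], [0.0064, -0.0978, 0.9952, 0.3154], [-1.0, -0.0071, 0.0057, 0.1152], [0.0, 0.0, 0.0, 1.0]] [ 5.370e+01  1.580e+01 -2.210e+01  1.000e-01 -5.160e+01 -1.381e+02]
[nan nan nan] 0
rear view [array([[-0.023 ,  0.0094, -0.0344],
       [-0.0055,  0.0103,  0.0358]])]
[nan nan nan] [nan nan nan]
  return np.nanmean(a, axis, out=out, keepdims=keepdims)
  return _methods._mean(a, axis=axis, dtype=dtype,
  ret = um.true_divide(
```

Emit:
move_arm:
  commands:
    - [[0,0,0,0],[3,0,0,0],[3,0,0,0],[3,0,0,0],[1,0,0,0],[0.7,0,0,0],[0,0,0,0],[0,0,0,0]]
  jaw: 8.7

```text
clock: 5.8
tool_pos: [0.4685, 0.3135, 0.0033]
orientation: [-48.2, 89.9, 47.4]
force: [-0.8, -0.6, -1.1]
opening: 0.0867
```

Emit:
move_arm:
  commands:
    - [[0,0,0,0],[0,0,0,0],[0,0,0,0],[0,0,0,0],[0,0,0,0],[0,0,0,0]]
  jaw: 4

```text
clock: 6.4
tool_pos: [0.4681, 0.3131, 0.0029]
orientation: [-50.0, 90.0, 45.6]
force: [-2.3, -1.4, 3.5]
opening: 0.0595
```

Gripped (59.5 mm). Lift and check how the plate sits in the hand.

Emit:
move_arm:
  commands:
    - [[-2,0,0,0],[-4,0,0,0],[-4,0,0,0],[-4,0,0,0],[0,0,0,0],[0,0,0,0],[0,0,0,0],[0,0,0,0]]

```text
clock: 7.2
tool_pos: [0.4673, 0.3121, 0.1408]
orientation: [132.2, 89.8, -132.3]
force: [-0.3, -1.2, -2.1]
opening: 0.0596
```

Run:
```python
from meas import *
T=toolT();print(T.round(4).tolist(),get_obs()['force'],get_obs()['joint_pos'].round(1))
im,P=cloud('wrist');save('w3',im)
q=(P.reshape(-1,3)-T[:3,3])@T[:3,:3]
m=(im.min(-1)>110).ravel()&(abs(q[:,2])<.045)&(abs(q[:,0])<.04)
print(np.nanpercentile(q[m],[1,50,99],axis=0).round(4),m.sum())
for y in (.02,.03,.04,.048):
    s=q[m&(abs(q[:,1]-y)<.003)]; print(y,len(s),np.median(s,0),s[:,2].min(),s[:,2].max())
m=(im.min(-1)>150).ravel()&(P.reshape(-1,3)[:,2]<.03)&(P.reshape(-1,3)[:,1]>.3)
im2,P2=cloud('side');save('s3',im2)
```

```text
[[-0.0021, -0.9953, -0.0964, 0.4673], [-0.0023, -0.0964, 0.9953, 0.3121], [-1.0, 0.0023, -0.0021, 0.1408], [0.0, 0.0, 0.0, 1.0]] [-0.32999005 -1.19171384 -2.10774875] [  53.7   14.2  -20.4   -0.   -55.6 -138.1]
[[-0.0071 -0.0471 -0.0298]
 [-0.0054  0.0155 -0.0004]
 [-0.0035  0.0501  0.0292]] 19822
0.02 1573 [-0.00551956  0.02014607  0.00045131] -0.030237965825197603 0.02988021946588289
0.03 1599 [-0.00566061  0.02987792 -0.00088871] -0.030277702834204345 0.029835532963675533
0.04 1819 [-0.00584501  0.03993014 -0.00042976] -0.0302097488089022 0.02983347512004999
0.048 1815 [-0.00583391  0.04796607 -0.00042108] -0.030230275754916113 0.029738424474498794
```

View pics/w3.png

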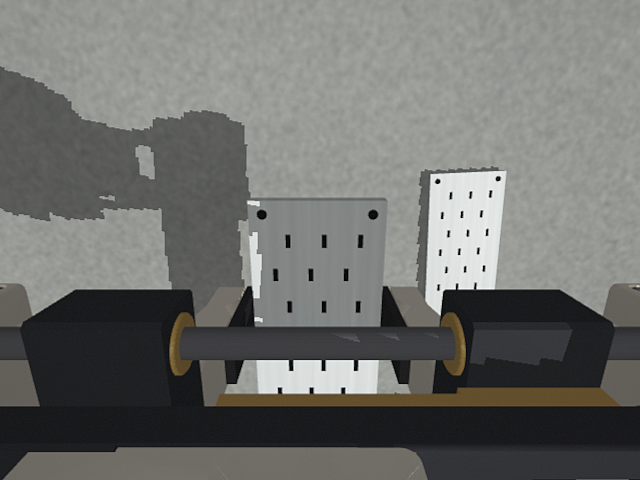

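Emit:
move_arm:
  commands:
    - [[0,0,0,0.058],[0,0.33,-4,0],[0,0,-4,0],[0,0,-4,0],[0,0,-4,0],[0,0,-4,0],[0,0,-4,0],[0,0,-4,0]]

```text
clock: 8.1
tool_pos: [0.4751, 0.0314, 0.1421]
orientation: [117.0, 90.0, -150.7]
force: [-0.1, 0.4, -3.8]
opening: 0.0593
```

Emit:
move_arm:
  commands:
    - [[0,0,-4,0],[0,0,-2.57,0],[0,0,0,0],[0,0,0,0],[0,0,0,0]]

```text
clock: 8.6
tool_pos: [0.4781, -0.0322, 0.1423]
orientation: [101.5, 90.0, -166.3]
force: [-0.3, -0.6, -2.7]
opening: 0.0593
```

Run:
```python
from meas import *
T=toolT();print(T.round(4).tolist(),get_obs()['joint_pos'].round(1))
im,P=cloud('wrist');save('w4',im);z=P[...,2];im=im.astype(int)
r,g,b=im[...,0],im[...,1],im[...,2];x,y=P[...,0],P[...,1]
near=(x>.55)&(x<.95)&(y>-.15)&(y<.12)
m=near&(abs(z-.06)<.006)&(abs(b-r)<25)&(r>70);print(m.sum())
if m.sum()>50:
    m=big(m);print('anvil',rect(P[m]),np.nanmedian(z[m]))
m=near&(abs(z-.06)<.006)
print(m.sum())
a=np.zeros((480,800,3),np.uint8)
i2,P2=cloud('side');i3,_=cloud('scene')
a[:,:400]=cv2.resize(i2[160:400,300:500],(400,480));a[:240,400:]=cv2.resize(im.astype(np.uint8),(400,240));a[240:,400:]=cv2.resize(i3[180:348,240:520],(400,240))
save('c4',a)
```

```text
[[-0.0004, -0.9992, -0.039, 0.4781], [-0.0001, -0.039, 0.9992, -0.0322], [-1.0, 0.0004, -0.0001, 0.1423], [0.0, 0.0, 0.0, 1.0]] [  19.7    6.4  -30.2   -0.   -53.4 -107.5]
0
0
```

View pics/c4.png

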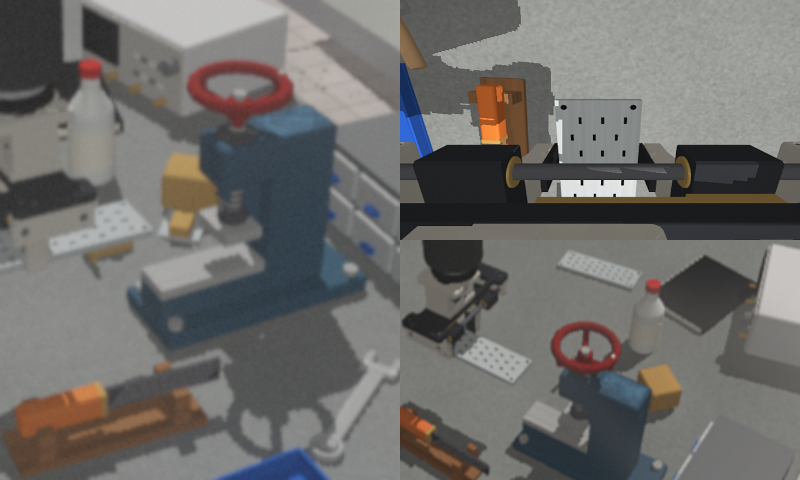

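Emit:
move_arm:
  commands:
    - [[3,0,0,0],[3,0,0,0],[1.45,0,0,0],[0,0,0,0],[0,0,0,0],[0,-2.5,0,0],[0,-2.5,0,0],[0,-2,0,0]]

```text
clock: 9.55
tool_pos: [0.5506, -0.0293, 0.0699]
orientation: [-82.8, 89.8, 9.5]
force: [-0.2, -0.5, -2.7]
opening: 0.0596
```

Emit:
move_arm:
  commands:
    - [[0,-2,0,0],[0,-2,0,0],[0,-1,0,0],[0,-1,0,0],[0,0,0,0],[0,0,0,0],[0.4,0,0,0],[0,0,0,0]]

```text
clock: 10.35
tool_pos: [0.6072, -0.0276, 0.0637]
orientation: [87.9, 90.0, -179.9]
force: [-0.1, -0.6, -2.9]
opening: 0.0592
```

Run:
```python
from meas import *
T=toolT();print(T.round(4).tolist(),get_obs()['force'])
a=np.zeros((480,800,3),np.uint8)
i2,P2=cloud('side');i3,_=cloud('scene')
a[:,:400]=cv2.resize(i2[160:400,300:500],(400,480));a[:480,400:]=cv2.resize(i3[210:370,280:440],(400,480))
save('c5',a)
```

```text
[[-0.0007, -0.9992, -0.0387, 0.6072], [-0.0, -0.0387, 0.9992, -0.0276], [-1.0, 0.0007, 0.0, 0.0637], [0.0, 0.0, 0.0, 1.0]] [-0.07314924 -0.57497687 -2.90547499]
```

View pics/c5.png

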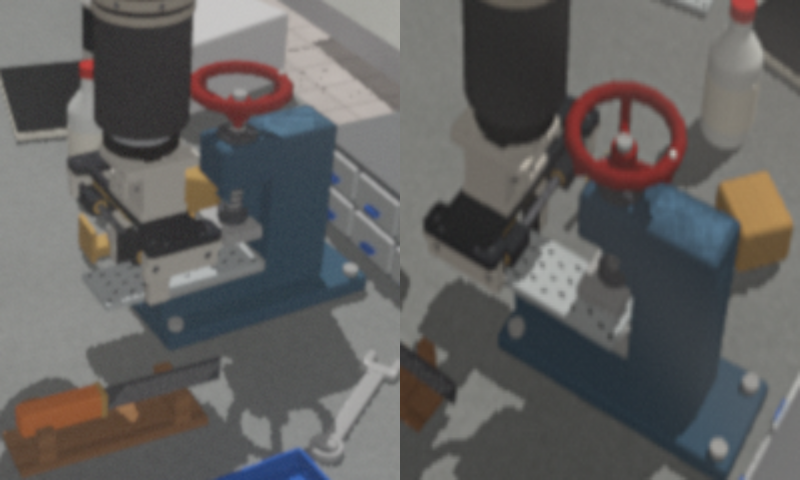

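Emit:
move_arm:
  commands:
    - [[0.3,0,0,0],[0.3,0,0,0],[0.1,0,0,0],[0,0,0,0],[0,0,0,0]]

```text
clock: 10.95
tool_pos: [0.6083, -0.0276, 0.0592]
orientation: [-99.4, 89.9, -7.1]
force: [-7.1, 0.5, 14.2]
opening: 0.0593
```

Emit:
move_arm:
  commands:
    - [[0,0,0,0],[0,0,0,0],[0,0,0,0],[0,0,0,0],[0,0,0,0],[-0.5,2,0,0],[-2,3,0,0],[-3,3,0,0]]
  jaw: 8.7

```text
clock: 11.75
tool_pos: [0.526, -0.0311, 0.1105]
orientation: [101.9, 89.7, -165.9]
force: [0.1, -0.9, -0.4]
opening: 0.0868
```

Emit:
move_arm:
  commands:
    - [[-3,3,0,0],[-3,3,0,0],[-2,0,3,0],[0,0,4,0],[0,0,4,0],[0,0,4,0],[0,0,0,0],[0,0,0,0]]

```text
clock: 12.55
tool_pos: [0.462, 0.1176, 0.1919]
orientation: [120.7, 90.0, -146.9]
force: [-0.3, -2.0, -1.3]
opening: 0.0868
```

Run:
```python
from meas import *
T=toolT();print(T.round(4).tolist(),get_obs()['force'])
i2,P2=cloud('side');i3,P3=cloud('scene')
for n,i,P in(('side',i2,P2),('scene',i3,P3)):
    z=P[...,2];m=(abs(z-.068)<.005)&(i.min(-1)>60)&(P[...,0]>.5)&(P[...,0]<.76)&(P[...,1]>-.1)&(P[...,1]<.05)
    m=big(m);print(n,rect(P[m]),np.nanmedian(z[m]))
iw,Pw=cloud('wrist');save('w6',iw);print(plates('wrist',iw.astype(int),z=.068),plates('wrist',iw.astype(int),z=.008))
for th in(60,80,100):print(th,plates('scene',i3.astype(int),z=.008,th=th),plates('side',i2.astype(int),z=.008,th=th))
```

```text
[[-0.0003, -0.9992, -0.0409, 0.462], [-0.0002, -0.0409, 0.9992, 0.1176], [-1.0, 0.0004, -0.0002, 0.1919], [0.0, 0.0, 0.0, 1.0]] [-0.28076675 -2.00441109 -1.30041831]
side (array([647.5, -27.3, 183.3,  67.1,   2.2]), 1521) 0.06692370765716071
scene (array([646.7, -26.5, 182.3,  64.7,   3. ]), 1218) 0.06866604081687294
[] []
60 [] []
80 [] []
100 [] []
```

Emit:
move_arm:
  commands:
    - [[-2,-1,4,0],[-2,0,4,0],[-2,0,4,0],[-2,0,4,0],[-2,0,4,0],[0,0,3,0],[0,0,0,0],[0,0,0,0]]

```text
clock: 13.5
tool_pos: [0.4635, 0.3463, 0.2913]
orientation: [138.5, 89.9, -129.3]
force: [-0.9, -1.0, -1.7]
opening: 0.0868
```

Run:
```python
from meas import *
T=toolT();print(T.round(4).tolist())
iw,Pw=cloud('wrist');save('w7',iw)
for th in(140,160,180,200):print(th,plates('wrist',iw.astype(int),th=th))
m=big((iw.min(-1)>150)&(abs(Pw[...,2])<.02)&(Pw[...,0]<.62)&(Pw[...,1]>.25))
v,u=np.where(m);print(u.min(),u.max(),v.min(),v.max(),rect(Pw[m]))
p=onplane('wrist',np.c_[u,v],.008)[:,:2];c=p.mean(0);w,V=np.linalg.eigh(np.cov((p-c).T));print(c,np.sqrt(12*w),np.degrees(np.arctan2(V[1,1],V[0,1])))
```

```text
[[-0.001, -0.9993, -0.0383, 0.4635], [-0.0012, -0.0383, 0.9993, 0.3463], [-1.0, 0.001, -0.0012, 0.2913], [0.0, 0.0, 0.0, 1.0]]
140 []
160 [array([495.3, 439.1, 180.4,  60.2,   8.1])]
180 [array([495. , 439. , 179.5,  59.4,   8.1])]
200 [array([495.2, 438.5, 178.6,  57.9,   8. ])]
362 415 155 297 (array([497.1, 441. , 184.8,  62.7,   8.1]), 6301)
[0.48979141 0.43814817] [0.06076856 0.1792643 ] -172.37055352905114
```

View pics/w7.png

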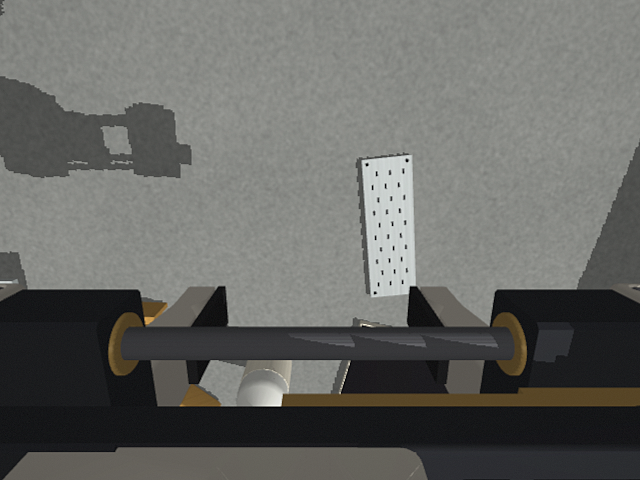

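Emit:
move_arm:
  commands:
    - [[0,0.49,4,0],[0,0,4,0],[2,0,0.66,0],[4,0,0,-0.103],[4,0,0,0],[4,0,0,0],[4,0,0,0],[3,0,0,0]]

```text
clock: 14.35
tool_pos: [0.4552, 0.4307, 0.0798]
orientation: [135.9, 89.9, -126.1]
force: [-0.2, -1.1, -1.9]
opening: 0.0867
```

Emit:
move_arm:
  commands:
    - [[0,0,0,0],[3,0,0,0],[2.5,0,0,0],[1.5,0,0,0],[0.95,0,0,0],[0,0,0,0],[0,0,0,0],[0,0,0,0]]

```text
clock: 15.15
tool_pos: [0.4558, 0.4341, 0.0041]
orientation: [-43.1, 89.9, 55.1]
force: [-0.9, -0.7, -1.1]
opening: 0.0869
```

Emit:
move_arm:
  commands:
    - [[0,0,0,0],[0,0,0,0],[0,0,0,0],[0,0,0,0],[0,0,0,0],[0,0,0,0]]
  jaw: 4

```text
clock: 15.75
tool_pos: [0.4551, 0.4335, 0.0027]
orientation: [-58.7, 90.0, 39.4]
force: [-1.1, -1.1, 0.8]
opening: 0.0593
```

Emit:
move_arm:
  commands:
    - [[-2,0,0,0],[-4,0,0,0],[-4,0,0,0],[-4,0,0,0],[0,0,0,0],[0,0,0,0],[0,0,0,0],[0,0,0,0]]

```text
clock: 16.55
tool_pos: [0.4545, 0.4325, 0.1406]
orientation: [136.7, 89.8, -125.2]
force: [-1.3, -1.1, -3.8]
opening: 0.0597
```

```bash
cat >> meas.py <<'E'
def inhand():
    T=toolT();print(T.round(4).tolist(),get_obs()['force'].round(1))
    im,P=cloud('wrist')
    q=(P.reshape(-1,3)-T[:3,3])@T[:3,:3]
    m=(im.min(-1)>110).ravel()&(abs(q[:,2])<.045)&(abs(q[:,0])<.04)
    print(np.nanpercentile(q[m],[1,50,99],axis=0).round(4),m.sum())
    for y in (.02,.03,.04,.048):
        s=q[m&(abs(q[:,1]-y)<.003)]; print(y,len(s),np.median(s,0).round(4),s[:,2].min(),s[:,2].max())
    return im,P
E
python3 -c "
from meas import *
inhand()"
```

```text
[[-0.0019, -0.99, -0.141, 0.4545], [-0.0027, -0.141, 0.99, 0.4325], [-1.0, 0.0023, -0.0024, 0.1406], [0.0, 0.0, 0.0, 1.0]] [-1.3 -1.1 -3.8]
[[-0.0075 -0.0469 -0.0299]
 [-0.0057  0.0152 -0.0005]
 [-0.0038  0.0498  0.0292]] 19882
0.02 1588 [-0.0058  0.0201  0.0004] -0.030366903377373793 0.029761920204380763
0.03 1595 [-0.0059  0.0299 -0.0009] -0.030282848677023334 0.029808346185801807
0.04 1811 [-0.0061  0.04   -0.0005] -0.030411702996593196 0.029629153494269003
0.048 1736 [-0.0061  0.0478 -0.0005] -0.03023903196610626 0.029622727934356736
```

Emit:
move_arm:
  commands:
    - [[0,0,0,0.103],[0,-0.47,-4,0],[0,0,-4.5,0],[0,0,-4.5,0],[0,0,-4.5,0],[0,0,-4.5,0],[0,0,-4.5,0],[0,0,-4.5,0]]

```text
clock: 17.4
tool_pos: [0.4712, 0.1219, 0.1419]
orientation: [127.3, 89.9, -140.5]
force: [0.8, -0.9, -3.2]
opening: 0.059
```

Emit:
move_arm:
  commands:
    - [[0,0,-4.5,0],[0,0,-4.5,0],[0,0,-4,0],[0,0,-2.67,0],[0,0,0,0],[3,0,0,0],[2.5,0,0,0],[1.25,0,0,0]]

```text
clock: 18.2
tool_pos: [0.4764, -0.033, 0.0726]
orientation: [101.2, 89.8, -166.7]
force: [-0.6, -1.3, -2.7]
opening: 0.059
```

Emit:
move_arm:
  commands:
    - [[0,0,0,0],[0,0,0,0],[0,-2.5,0,0],[0,-2.5,0,0],[0,-2,0,0],[0,-2,0,0],[0,-2,0,0],[0,-1,0,0]]

```text
clock: 19.0
tool_pos: [0.5999, -0.0277, 0.076]
orientation: [-88.1, 89.9, 4.2]
force: [-0.9, -0.2, -3.1]
opening: 0.0595
```

Emit:
move_arm:
  commands:
    - [[0,-1,0,0],[0,0,0,0],[0,0,0,0],[0.4,0,0,0],[0.3,0,0,0],[0.2,0,0,0],[0.1,0,0,0],[0,0,0,0]]

```text
clock: 19.8
tool_pos: [0.6072, -0.0277, 0.0679]
orientation: [-116.0, 89.9, -23.7]
force: [-11.9, 1.5, 21.2]
opening: 0.0592
```

Emit:
move_arm:
  commands:
    - [[0,0,0,0],[0,0,0,0],[0,0,0,0],[0,0,0,0]]
  jaw: 8.7

```text
clock: 20.2
tool_pos: [0.6077, -0.0277, 0.0648]
orientation: [106.5, 90.0, -161.3]
force: [-0.8, -1.5, -1.4]
opening: 0.0847
```

Emit:
move_arm:
  commands:
    - [[0.6,0,0,0],[0,0,0,0],[0,0,0,0],[0,0,0,0],[0,0,0,0],[0,0,0,0]]
  jaw: 5

```text
clock: 20.8
tool_pos: [0.6078, -0.0277, 0.0589]
orientation: [46.8, 90.0, 139.0]
force: [0.5, -1.7, -3.5]
opening: 0.0599
```

Emit:
move_arm:
  commands:
    - [[0,0,0,0],[0,0,0,0],[0,0,0,0],[0,0,0,0],[0,2,0,0],[-2,3,0,0],[-4,3,0,0],[-4,3,0,0]]
  jaw: 8.7

```text
clock: 21.6
tool_pos: [0.4962, -0.0323, 0.1594]
orientation: [108.6, 89.9, -159.1]
force: [0.4, -0.8, -1.2]
opening: 0.0868
```

Emit:
move_arm:
  commands:
    - [[-4,0,0,0],[-4,0,0,0],[-4,0,0,0],[-4,0,0,0],[0,0,0,0],[0,0,0,0],[0,0,0,0]]

```text
clock: 22.3
tool_pos: [0.4973, -0.0319, 0.318]
orientation: [86.8, 89.9, 179.0]
force: [-0.5, -1.5, -0.9]
opening: 0.0872
```

Run:
```python
from meas import *
T=toolT();print(T.round(4).tolist(),get_obs()['joint_pos'].round(1))
i2,P2=cloud('side');i3,P3=cloud('scene')
from scipy.optimize import least_squares
for n,i,P in(('side',i2,P2),('scene',i3,P3)):
    z=P[...,2];m=(abs(z-.076)<.005)&(i.min(-1)>60)&(P[...,0]>.5)&(P[...,0]<.76)&(P[...,1]>-.1)&(P[...,1]<.05)
    m=big(m);print(n,rect(P[m]),np.nanmedian(z[m]))
iw,Pw=cloud('wrist')
r,g,b=[iw[...,k].astype(int) for k in range(3)]
for n,P,i in(('wrist',Pw,iw),('scene',P3,i3),('side',P2,i2)):
    r,g,b=[i[...,k].astype(int) for k in range(3)]
    m=(r>2*g)&(r>60)&(P[...,2]>.2)&(P[...,2]<.3)&(P[...,1]<.1)&(P[...,0]>.6)
    q=P[m];q=q[q[:,2]>.255]
    if len(q)<50: print(n,len(q));continue
    f=least_squares(lambda p:np.hypot(*(q[:,:2]-p[:2]).T)-.046,[.72,-.03],loss='soft_l1',f_scale=.004)
    print(n,'wheel',f.x,len(q),np.percentile(q[:,2],[50,90,97]))
    s=P[m];d=s[:,:2]-f.x[:2];rr=np.hypot(*d.T);k=(rr>.018)&(rr<.034);print('spokes',np.histogram(np.degrees(np.arctan2(d[k,1],d[k,0])),24,(-180,180))[0])
a=np.zeros((480,800,3),np.uint8)
a[:,:400]=cv2.resize(iw,(400,480));a[:240,400:]=cv2.resize(i2[180:340,340:500],(400,240));a[240:,400:]=cv2.resize(i3[210:370,280:440],(400,240))
save('c8',a)
```

```text
[[-0.0016, -0.9993, -0.0387, 0.4973], [0.0, -0.0387, 0.9993, -0.0319], [-1.0, 0.0016, 0.0001, 0.318], [0.0, 0.0, 0.0, 1.0]] [  18.9    0.8  -12.1   -0.   -77.1 -106.7]
side (array([647. , -27.8, 182.4,  65.8,   2.2]), 1455) 0.07496563400455247
scene (array([646.3, -26.1, 183.4,  65.1,   2.2]), 1203) 0.0766236326174925
wrist 0
scene wheel [ 0.72027186 -0.02373462] 421 [0.27033704 0.27278005 0.27379404]
spokes [0 0 0 0 1 0 0 0 0 0 0 1 1 0 0 0 0 0 0 4 3 0 0 0]
side wheel [ 0.71620252 -0.02475474] 300 [0.26882313 0.27051392 0.27119726]
spokes [0 0 0 0 0 0 0 0 0 0 0 0 4 0 0 0 0 0 0 2 0 0 0 0]
```

View pics/c8.png

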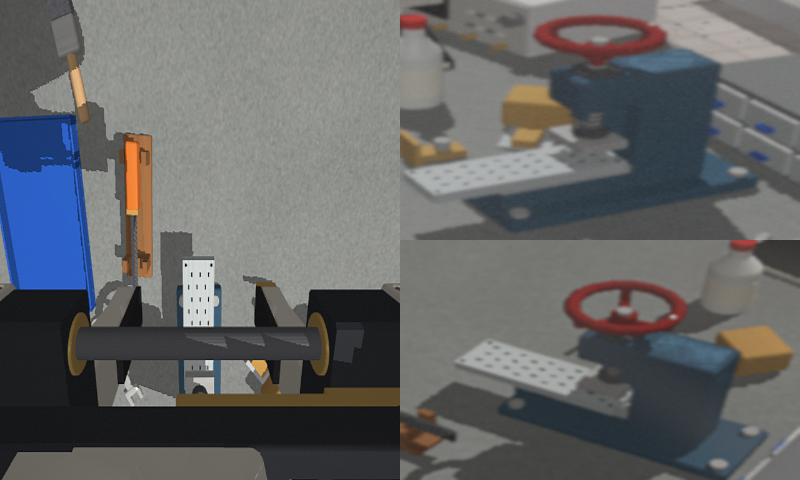

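Emit:
move_arm:
  commands:
    - [[0,0,0,-0.149],[0,0,0,-0.149],[0,0,0,-0.149],[0,0,0,-0.149],[0,0,0,-0.149],[0,0,0,-0.149],[0,0,0,-0.149],[0,0,0,-0.149]]
  jaw: 2.6

```text
clock: 23.25
tool_pos: [0.4977, -0.032, 0.3182]
orientation: [36.0, 89.9, -163.2]
force: [-1.1, 0.1, -1.2]
opening: 0.0289
```

Emit:
move_arm:
  commands:
    - [[0,0,0,-0.149],[0,0,0,-0.149],[0,0,0,-0.149],[0,0,0,-0.149],[0,0,0,-0.149],[0,0,0,-0.149],[0,0,0,-0.149],[0,0,0,-0.149]]

```text
clock: 24.05
tool_pos: [0.4977, -0.032, 0.3182]
orientation: [-31.7, 89.9, -162.6]
force: [-0.2, -1.4, -0.9]
opening: 0.0259
```

Emit:
move_arm:
  commands:
    - [[0,0,0,-0.149],[0,0,0,-0.149],[0,0,0,-0.149],[0,0,0,-0.149],[0,0,0,-0.149],[0,0,0,-0.149],[0,0,0,-0.149],[0,0,0,-0.149]]

```text
clock: 24.85
tool_pos: [0.4977, -0.032, 0.3182]
orientation: [-100.8, 89.9, -163.3]
force: [-0.5, -0.9, -1.2]
opening: 0.0262
```

Emit:
move_arm:
  commands:
    - [[0,0,0,-0.149],[0,0,0,-0.149],[0,0,0,-0.149],[0,0,0,-0.149],[0,0,0,-0.149],[0,0,0,-0.149],[0,0,0,-0.149],[0,0,0,-0.055]]

```text
clock: 25.65
tool_pos: [0.4976, -0.032, 0.3181]
orientation: [-164.0, 89.9, -163.7]
force: [0.2, -1.1, -1.5]
opening: 0.0258
```

Emit:
move_arm:
  commands:
    - [[0,0.8,4,0],[0,0,4,0],[0,0,4,0],[0,0,4,0],[0,0,1.4,0],[0,0,0,0],[0,0,0,0],[0,0,0,0]]

```text
clock: 26.45
tool_pos: [0.6711, -0.0239, 0.3191]
orientation: [-167.3, 90.0, -167.2]
force: [-0.9, -1.3, -0.3]
opening: 0.0259
```

Run:
```python
from meas import *
T=toolT();print(T.round(4).tolist(),get_obs()['joint_pos'].round(1),get_obs()['opening'])
iw,P=cloud('wrist');save('w9',iw)
from scipy.optimize import least_squares
r,g,b=[iw[...,k].astype(int) for k in range(3)]
m=(r>2*g)&(r>60)&(P[...,2]>.2)&(P[...,2]<.3)&(P[...,1]<.1)&(P[...,0]>.6)
q=P[m];q=q[q[:,2]>.259]
f=least_squares(lambda p:np.hypot(*(q[:,:2]-p[:2]).T)-.046,[.72,-.03],loss='soft_l1',f_scale=.004)
print('wheel',f.x,len(q),np.percentile(q[:,2],[50,90,97]))
s=P[m];d=s[:,:2]-f.x[:2];rr=np.hypot(*d.T);k=(rr>.016)&(rr<.034);print('spokes',np.histogram(np.degrees(np.arctan2(d[k,1],d[k,0])),36,(-180,180))[0])
```

```text
[[-0.0002, -0.0005, 1.0, 0.6711], [-0.0001, 1.0, 0.0005, -0.0239], [-1.0, -0.0001, -0.0002, 0.3191], [0.0, 0.0, 0.0, 1.0]] [ 14.6  18.    8.8  -0.  -80.9 165.5] 0.02592695196716468
wheel [ 0.71728967 -0.02073384] 7154 [0.26978714 0.27109689 0.27155737]
spokes [  0   0   0   0  11 146  88  24   0   0   0   0   0   0   0   0  23 156
 191  27   0   0   0   1   0   0   0   0  40 157 131   9   0   0   0   0]
```

View pics/w9.png

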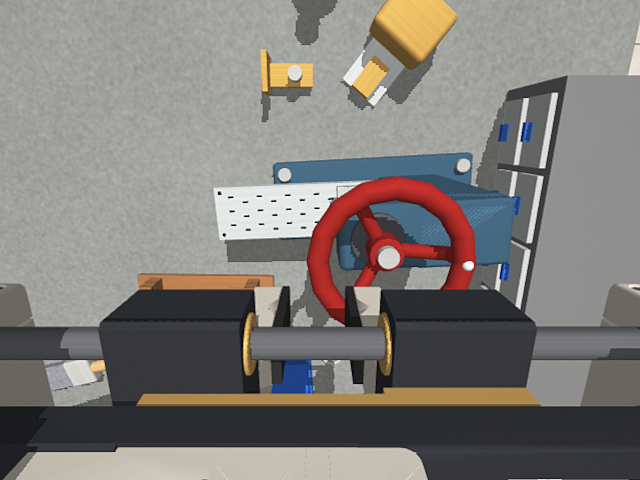

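Emit:
move_arm:
  commands:
    - [[2,0.1,0,0],[2,0,0,0],[1.5,0,0,0],[1,0,0,0],[0.35,0,0,0],[0,0,0,0],[0,0,0,0]]

```text
clock: 27.2
tool_pos: [0.6722, -0.0229, 0.2517]
orientation: [2.1, 89.9, 2.1]
force: [-0.0, -0.5, -0.7]
opening: 0.026
```

Emit:
move_arm:
  commands:
    - [[0,0,0,0],[0,0,0,0],[0,0,0,0],[0,0,0,0]]
  jaw: 0.5

```text
clock: 27.6
tool_pos: [0.6721, -0.0229, 0.2512]
orientation: [-5.3, 90.0, -5.3]
force: [-1.3, 0.5, 2.6]
opening: 0.0143
```

Emit:
move_arm:
  commands:
    - [[0.067,0.642,0.045,0.14],[0.067,0.642,0.045,0.14],[0.067,0.642,0.045,0.14],[0.067,0.642,0.045,0.14],[0.067,0.642,0.045,0.14]]

```text
clock: 28.1
tool_pos: [0.6819, 0.0068, 0.2478]
orientation: [-122.0, 89.9, -162.5]
force: [-5.4, -0.5, 3.8]
opening: 0.0141
```

Emit:
move_arm:
  commands:
    - [[0.067,0.642,0.045,0.14],[0.067,0.642,0.045,0.14],[0.067,0.642,0.045,0.14],[0.067,0.642,0.045,0.14],[0.067,0.642,0.045,0.14],[0.067,0.642,0.045,0.14],[0.067,0.642,0.045,0.14],[0.067,0.642,0.045,0.14]]

```text
clock: 28.9
tool_pos: [0.7283, 0.0225, 0.2423]
orientation: [-96.1, 89.9, 159.3]
force: [-7.0, 2.1, 5.6]
opening: 0.0145
```

Emit:
move_arm:
  commands:
    - [[0.067,0.642,0.045,0.14],[0.067,0.642,0.045,0.14],[0.067,0.642,0.045,0.14],[0.067,0.642,0.045,0.14],[0.067,0.642,0.045,0.14],[0.067,0.642,0.045,0.14],[0.067,0.642,0.045,0.14],[0.067,0.642,0.045,0.14]]

```text
clock: 29.7
tool_pos: [0.7617, -0.0126, 0.2369]
orientation: [-39.0, 89.8, 152.3]
force: [-9.7, 5.2, 6.3]
opening: 0.0139
```

Emit:
move_arm:
  commands:
    - [[0.067,0.642,0.045,0.14],[0.067,0.642,0.045,0.14],[0.067,0.642,0.045,0.14],[0.067,0.642,0.045,0.14],[0.067,0.642,0.045,0.14],[0.067,0.642,0.045,0.14],[0.067,0.642,0.045,0.14]]

```text
clock: 30.4
tool_pos: [0.7499, -0.0527, 0.2323]
orientation: [-34.5, 89.8, 100.6]
force: [-5.9, 10.7, 5.1]
opening: 0.0137
```

```bash
cat >> meas.py <<'E'
def wheel(c=(.718,-.0225)):
    o=get_obs();T=toolT();d=T[:2,3]-c;th=np.degrees(np.arctan2(d[1],d[0]));F=o['force'];rad=np.array([*d,0])/np.hypot(*d);tan=np.array([rad[1],-rad[0],0])
    print('pos',T[:3,3].round(4),'theta',th.round(1),'turned',np.radians((180-th)%360).round(3),'R',np.hypot(*d).round(4),'Ftan',(F@tan).round(1),'Frad',(F@rad).round(1),'Fz',F[2].round(1),'M',o['moment'].round(2),'j',o['joint_pos'].round(1),'tool z ang',np.degrees(np.arctan2(T[1,2],T[0,2])).round(1),'open',o['opening'])
E
python3 -c "
from meas import *
wheel()"
```

```text
pos [ 0.7499 -0.0527  0.2323] theta -43.5 turned 3.9 R 0.044 Ftan -3.7 Frad -11.7 Fz 5.1 M [3.67 2.32 0.01] j [ 10.7  27.7  12.6  -0.2 -74.9 -55.5] tool z ang 135.2 open 0.013687432690088082
```

Emit:
move_arm:
  commands:
    - [[0.048,0.459,0.023,0.1],[0.048,0.459,0.023,0.1],[0,0,0,0]]

```text
clock: 30.7
tool_pos: [0.743, -0.0586, 0.2314]
orientation: [-36.6, 89.8, 87.2]
force: [-5.4, 8.3, 4.8]
opening: 0.014
```

```bash
python3 -c "
from meas import *
wheel()"
```

```text
pos [ 0.743  -0.0586  0.2314] theta -55.3 turned 4.107 R 0.0439 Ftan -0.3 Frad -9.9 Fz 4.8 M [ 3.05  1.88 -0.04] j [ 10.3  27.1  11.5  -0.2 -74.4 -66.4] tool z ang 123.8 open 0.014024267289854297
```

Emit:
move_arm:
  commands:
    - [[0.024,0.23,0.006,0.05],[0.024,0.23,0.006,0.05],[0,0,0,0]]

```text
clock: 31.0
tool_pos: [0.7413, -0.0597, 0.2314]
orientation: [-76.7, 89.6, 41.6]
force: [1.8, 11.5, 3.2]
opening: 0.014
```

```bash
python3 -c "
from meas import *
wheel()"
```

```text
pos [ 0.7413 -0.0597  0.2314] theta -57.9 turned 4.152 R 0.0439 Ftan -7.6 Frad -8.8 Fz 3.2 M [ 4.08 -0.51  0.39] j [ 10.2  26.8  11.   -0.2 -73.9 -71.9] tool z ang 118.3 open 0.013951012522259219
```

Emit:
move_arm:
  commands:
    - [[0.012,0.23,0.006,0.03],[0.012,0.23,0.006,0.03],[0,0,0,0]]

```text
clock: 31.3
tool_pos: [0.7398, -0.0605, 0.2314]
orientation: [-86.2, 89.3, 28.7]
force: [10.4, 13.7, 0.2]
opening: 0.0148
```

```bash
python3 -c "
from meas import *
wheel()"
```

```text
pos [ 0.7398 -0.0605  0.2314] theta -60.2 turned 4.192 R 0.0439 Ftan -15.9 Frad -6.7 Fz 0.2 M [ 5.02 -3.67  0.37] j [ 10.2  26.4  10.5  -0.2 -73.4 -75.2] tool z ang 114.9 open 0.014762784267367162
```

Emit:
move_arm:
  commands:
    - [[0,0.23,0.006,0.02],[0,0.23,0.006,0.02],[0,0,0,0]]

```text
clock: 31.6
tool_pos: [0.7384, -0.0612, 0.2314]
orientation: [-89.1, 89.0, 23.5]
force: [19.9, 15.5, -4.0]
opening: 0.0146
```

```bash
python3 -c "
from meas import *
wheel()"
```

```text
pos [ 0.7384 -0.0612  0.2314] theta -62.2 turned 4.227 R 0.0438 Ftan -24.8 Frad -4.4 Fz -4.0 M [ 5.72 -7.2   0.31] j [ 10.1  26.1  10.   -0.2 -72.9 -77.4] tool z ang 112.7 open 0.014591744322348629
```

Emit:
move_arm:
  commands:
    - [[0,0.23,0.006,0.01],[0,0.23,0.006,0.01],[0,0.15,0,0.01],[0,0,0,0],[0,0,0,0]]

```text
clock: 32.1
tool_pos: [0.7343, -0.0633, 0.2315]
orientation: [-90.3, 88.9, 20.7]
force: [24.7, 15.8, -5.7]
opening: 0.0138
```

```bash
python3 -c "
from meas import *
wheel()"
```

```text
pos [ 0.7343 -0.0633  0.2315] theta -68.2 turned 4.332 R 0.0439 Ftan -28.8 Frad -5.5 Fz -5.7 M [ 5.59 -9.06 -0.02] j [ 10.1  25.6   9.2  -0.2 -72.5 -79. ] tool z ang 111.0 open 0.013783296607259873
```

Emit:
move_arm:
  commands:
    - [[0,-0.4,0,0],[0,-0.3,0,0],[0,0,0,0],[0,0,0,0],[-1,0,0,0],[-2,0,0,0],[-4,0,0,0],[-4,0,0,0]]
  jaw: 2.6

```text
clock: 32.9
tool_pos: [0.7314, -0.0675, 0.3418]
orientation: [96.1, 89.9, -153.1]
force: [0.7, -0.1, 0.4]
opening: 0.026
```

Emit:
move_arm:
  commands:
    - [[0,0,0,0.12],[0,0,0,0.12],[0,0,0,0.12],[0,0,0,0],[0,0,0,0]]
  jaw: 5

```text
clock: 33.4
tool_pos: [0.732, -0.0672, 0.3408]
orientation: [-102.1, 90.0, -11.7]
force: [-0.9, -1.6, -0.7]
opening: 0.0499
```

```bash
python3 -c "
from meas import *
wheel()
T=toolT();print(T.round(4).tolist());d=np.array([.46,-.1585,.30])-T[:3,3];print(d@T[:3,:3]*100)
i3,P=cloud('scene');i2,_=cloud('side')
r,g,b=[i3[...,k].astype(int) for k in range(3)]
m=(r>2*g)&(r>60)&(P[...,2]>.2)&(P[...,2]<.3)&(P[...,1]<.1)&(P[...,0]>.6);print('wheeltop',np.percentile(P[m][:,2],[50,97]))
"
```

```text
pos [ 0.732  -0.0672  0.3408] theta -72.6 turned 4.409 R 0.0468 Ftan 1.3 Frad 1.3 Fz -0.7 M [-0.33  0.04 -0.06] j [  9.9  24.2  20.7   0.  -86.4 -99.5] tool z ang 90.3 open 0.049936581069227944
[[0.0005, -1.0, -0.006, 0.732], [-0.0001, -0.006, 1.0, -0.0672], [-1.0, -0.0005, -0.0001, 0.3408], [0.0, 0.0, 0.0, 1.0]]
[ 4.06504399 27.25582686 -8.96824419]
wheeltop [0.25031486 0.25345813]
```

Emit:
move_arm:
  commands:
    - [[0,4,-1,0],[0,4,-1,0],[0,4,-1.5,0],[0,4,-1.5,0],[0,4,-1.5,0],[0,4,-1.5,0],[0,3.2,-1,0],[4,0,0,0]]

```text
clock: 34.3
tool_pos: [0.4601, -0.1593, 0.306]
orientation: [-96.6, 89.3, -6.4]
force: [1.4, -0.5, -1.8]
opening: 0.0501
```

Emit:
move_arm:
  commands:
    - [[0,0,0,0],[0,0,0,0],[0,0,0,0]]

```text
clock: 34.6
tool_pos: [0.4616, -0.1577, 0.3015]
orientation: [-123.2, 89.9, -33.0]
force: [0.3, -0.8, -1.3]
opening: 0.0496
```

Run:
```python
from meas import *
T=toolT();print(T.round(4).tolist(),get_obs()['joint_pos'].round(1))
iw,P=cloud('wrist');save('w10',iw)
r,g,b=[iw[...,k].astype(int) for k in range(3)];z=P[...,2]
m=(r>170)&(r>1.8*b)&(z>.04)&(z<.07)&(P[...,1]<-.1)&(P[...,1]>-.25);m=big(m);q=P[m];print('handle',rect(q),np.nanpercentile(q,[1,50,99],axis=0).round(4))
k=q[:,2]>.052;q=q[k]
for x in np.arange(.42,.53,.01):
    s=q[abs(q[:,0]-x)<.004]
    if len(s)>5:print(x.round(2),len(s),np.percentile(s[:,1],[2,50,98]).round(4),np.median(s[:,2]).round(4))
m=(z>.046)&(z<.062)&(P[...,0]>.505)&(P[...,0]<.66)&(P[...,1]<-.12)&(P[...,1]>-.2)&(abs(r-b)<25)
q=P[m];print('blade',len(q))
for x in np.arange(.51,.66,.01):
    s=q[abs(q[:,0]-x)<.004]
    if len(s)>5:print(x.round(2),len(s),np.percentile(s[:,1],[2,50,98]).round(4),np.median(s[:,2]).round(4))
```

```text
[[0.0011, -1.0, -0.0039, 0.4616], [-0.0007, -0.0039, 1.0, -0.1577], [-1.0, -0.0011, -0.0007, 0.3015], [0.0, 0.0, 0.0, 1.0]] [  4.3   0.  -15.1   0.  -74.8 -94.1]
handle (array([ 470.7, -157.1,   21.5,   83.9,   88.9]), 1342) [[ 0.4296 -0.1673  0.0531]
 [ 0.4691 -0.157   0.0559]
 [ 0.512  -0.1466  0.0579]]
0.43 91 [-0.1662 -0.157  -0.147 ] 0.0557
0.44 139 [-0.1671 -0.157  -0.1469] 0.056
0.45 134 [-0.1671 -0.157  -0.1468] 0.0559
0.46 131 [-0.1672 -0.1569 -0.1466] 0.0559
0.47 132 [-0.1672 -0.1569 -0.1465] 0.0559
0.48 122 [-0.1672 -0.1569 -0.1476] 0.0559
0.49 120 [-0.1673 -0.1568 -0.1475] 0.0559
0.5 122 [-0.1673 -0.1579 -0.1474] 0.056
0.51 104 [-0.1685 -0.1573 -0.1474] 0.0562
blade 308
0.52 27 [-0.1603 -0.1579 -0.1567] 0.054
0.53 24 [-0.1603 -0.1585 -0.1567] 0.0542
0.54 25 [-0.1602 -0.1578 -0.1566] 0.0544
0.55 20 [-0.1602 -0.159  -0.1566] 0.054
0.56 24 [-0.1602 -0.1584 -0.1566] 0.0541
0.57 17 [-0.1602 -0.159  -0.1577] 0.0541
0.58 22 [-0.1615 -0.159  -0.1577] 0.054
0.59 29 [-0.1615 -0.1589 -0.1564] 0.0542
0.6 27 [-0.1614 -0.1589 -0.1564] 0.054
0.61 27 [-0.1614 -0.1589 -0.1564] 0.0544
```

View pics/w10.png

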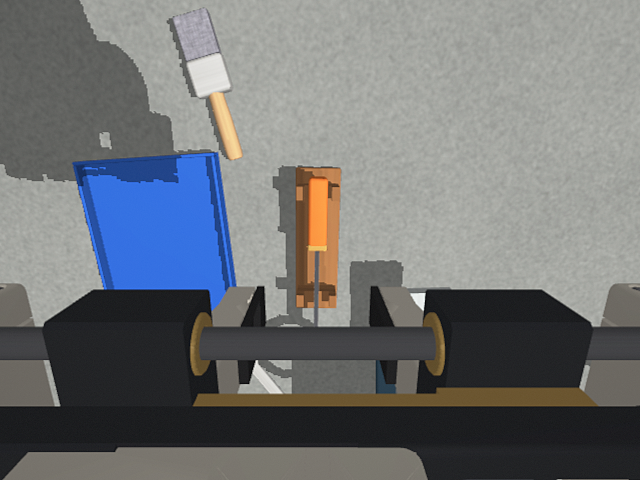

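Emit:
move_arm:
  commands:
    - [[3,-3.2,0,0.017],[4,0,0,0],[4,0,0,0],[4,0,0,0],[4,0,0,0],[3.6,0,0,0],[0,0,0,0],[0,0,0,0]]

```text
clock: 35.45
tool_pos: [0.4934, -0.1576, 0.0748]
orientation: [133.7, 89.9, -137.1]
force: [0.0, -1.3, -0.4]
opening: 0.0498
```

Emit:
move_arm:
  commands:
    - [[0,0,0,0],[0,0,0,0]]

```text
clock: 35.65
tool_pos: [0.494, -0.1575, 0.0762]
orientation: [-90.0, 89.8, -0.8]
force: [-1.2, 0.3, -0.4]
opening: 0.05
```

Run:
```python
from meas import *
T=toolT();print(T.round(4).tolist());d=np.array([.4935,-.1573,.027])-T[:3,3];print(d@T[:3,:3]*100)
iw,P=cloud('wrist');r,g,b=[iw[...,k].astype(int) for k in range(3)];z=P[...,2]
m=(r>150)&(r>1.8*b)&(z>.052)&(z<.06)&(P[...,1]<-.1)&(P[...,1]>-.25);q=P[big(m)]
for x in np.arange(.42,.53,.01):
    s=q[abs(q[:,0]-x)<.004]
    if len(s)>5:print(x.round(2),len(s),np.percentile(s[:,1],[2,50,98]).round(4),np.median(s[:,2]).round(4))
print(np.percentile(q[:,0],[0.2,1]))
m=(r>60)&(r>1.5*b)&(z<.029)&(z>.005)&(abs(P[...,0]-.48)<.02)&(P[...,1]<-.1)&(P[...,1]>-.25);print('board z',m.sum(),np.percentile(z[m],[5,50,95]))
```

```text
[[0.0037, -0.9999, 0.0138, 0.494], [-0.0, 0.0138, 0.9999, -0.1575], [-1.0, -0.0037, 0.0, 0.0762], [0.0, 0.0, 0.0, 1.0]]
[4.92297811 0.07199986 0.01812392]
0.43 511 [-0.1672 -0.1574 -0.1472] 0.0554
0.44 673 [-0.1675 -0.1575 -0.1476] 0.056
0.45 653 [-0.1677 -0.1576 -0.1476] 0.056
0.46 636 [-0.168  -0.1578 -0.147 ] 0.0559
0.47 606 [-0.1679 -0.1579 -0.1471] 0.056
0.48 585 [-0.1681 -0.1576 -0.147 ] 0.0559
0.49 564 [-0.1681 -0.158  -0.1475] 0.056
0.5 529 [-0.1683 -0.1579 -0.1475] 0.056
0.51 350 [-0.1679 -0.1586 -0.1487] 0.0562
[0.42839815 0.42919124]
board z 2492 [0.00904368 0.01016307 0.01118068]
```

Emit:
move_arm:
  commands:
    - [[2,0,0,0],[2,0,0,0],[0.9,0,0,0],[0,0,0,0],[0,0,0,0],[0,0,0,0]]

```text
clock: 36.3
tool_pos: [0.4932, -0.1575, 0.0261]
orientation: [-91.1, 89.9, -1.9]
force: [-0.4, -0.2, -1.2]
opening: 0.0499
```

Emit:
move_arm:
  commands:
    - [[0,0,0,0],[0,0,0,0],[0,0,0,0],[0,0,0,0],[0,0,0,0]]
  jaw: 1

```text
clock: 36.8
tool_pos: [0.4924, -0.1575, 0.0252]
orientation: [-121.6, 90.0, -32.4]
force: [-1.0, -1.6, -0.2]
opening: 0.022
```

```bash
python3 -c "
from meas import *
print(toolT().round(4).tolist(),get_obs()['force'],get_obs()['opening'])"
```

```text
[[0.0001, -0.9999, 0.0142, 0.4924], [-0.0, 0.0142, 0.9999, -0.1575], [-1.0, -0.0001, -0.0, 0.0252], [0.0, 0.0, 0.0, 1.0]] [-1.02393823 -1.6144061  -0.15561104] 0.021981594909788366
```

Emit:
move_arm:
  commands:
    - [[-1,0,0,0],[-2,0,0,0],[-3,0,0,0],[-3,0,0,0],[0,0,0,0],[0,0,0,0],[0,0,0,0],[0,0,0,0]]

```text
clock: 37.6
tool_pos: [0.4915, -0.1575, 0.114]
orientation: [88.4, 89.9, 177.6]
force: [-0.1, -0.3, -2.2]
opening: 0.0219
```

```bash
cat > fm.py <<'E'
from meas import *
T=toolT();print(T.round(4).tolist(),get_obs()['opening'].round(4),get_obs()['force'].round(1))
iw,P=cloud('wrist');r,g,b=[iw[...,k].astype(int) for k in range(3)]
q=(P-T[:3,3])@T[:3,:3]
m=(r>150)&(r>1.8*b)&(abs(q[...,2])<.02)&(abs(q[...,0])<.06)&(q[...,1]<.09);s=q[m]
print('handle tool: rear y',np.percentile(s[:,1],[0.5,99.5]),'x',np.median(s[:,0]))
for y in(.02,.035,.05):
    k=s[abs(s[:,1]-y)<.004]; print(y,len(k),np.median(k,0).round(4) if len(k) else '')
for nm in('side','scene'):
    im,P=cloud(nm);q=(P-T[:3,3])@T[:3,:3];c=im.astype(int)
    m=(q[...,1]<-.03)&(q[...,1]>-.16)&(abs(q[...,2])<.015)&(abs(q[...,0]+.018)<.03)&(P[...,2]>.06)
    s=q[m]
    if len(s)>20: print(nm,'blade',len(s),np.percentile(s,[1,50,99],axis=0).round(4).tolist())
    for y in(-.05,-.08,-.11,-.13):
        k=s[abs(s[:,1]-y)<.008]
        if len(k)>3: print(y,len(k),np.percentile(k[:,0],[5,95]).round(4),np.percentile(k[:,2],[5,50,95]).round(4))
E
python3 fm.py
```

```text
Traceback (most recent call last):
  File "fm.py", line 2, in <module>
    T=toolT();print(T.round(4).tolist(),get_obs()['opening'].round(4),get_obs()['force'].round(1))
                                        ^^^^^^^^^^^^^^^^^^^^^^^^^^
AttributeError: 'float' object has no attribute 'round'
```

```bash
sed -i "s/get_obs()\['opening'\].round(4)/get_obs()['opening']/" fm.py; python3 fm.py
```

```text
[[-0.0023, -0.9999, 0.0145, 0.4915], [0.0001, 0.0145, 0.9999, -0.1575], [-1.0, 0.0023, 0.0001, 0.114], [0.0, 0.0, 0.0, 1.0]] 0.02193337160620364 [-0.1 -0.3 -2.2]
handle tool: rear y [-0.01870698  0.06415652] x -0.030767947566852936
0.02 1033 [-0.0308  0.02    0.    ]
0.035 1150 [-0.0308  0.035  -0.0003]
0.05 1265 [-0.0308  0.0501 -0.0003]
side blade 335 [[-0.0299, -0.1396, -0.0056], [-0.0181, -0.112, -0.0029], [-0.0033, -0.0842, 0.0024]]
-0.08 23 [-0.0284 -0.0049] [-0.0048 -0.0027 -0.0006]
-0.11 95 [-0.0288 -0.0051] [-0.005  -0.0027  0.    ]
-0.13 93 [-0.0289 -0.0051] [-0.0049 -0.0029 -0.0001]
scene blade 333 [[-0.0326, -0.1405, -0.0047], [-0.0219, -0.0888, -0.0019], [-0.0051, -0.0314, 0.0033]]
-0.05 46 [-0.0305 -0.0074] [-0.0044 -0.0016  0.0016]
-0.08 48 [-0.0317 -0.007 ] [-0.004  -0.0021  0.002 ]
-0.11 50 [-0.032  -0.0087] [-0.0044 -0.0018  0.0017]
-0.13 49 [-0.0318 -0.0072] [-0.0037 -0.002   0.0023]
```

Emit:
move_arm:
  commands:
    - [[0,0,0,-0.053],[0,2,2,0],[0,2,2,0],[0,1.7,2,0],[0,0,2,0],[0,0,0,0],[0,0,0,0],[0,0,0,0]]

```text
clock: 38.55
tool_pos: [0.4324, -0.0801, 0.1149]
orientation: [110.3, 90.0, -157.4]
force: [0.1, -1.0, -2.6]
opening: 0.0217
```

Emit:
move_arm:
  commands:
    - [[2,0,0,0],[2,0,0,0],[2,0,0,0],[0.4,0,0,0],[0,0,0,0],[0,0,0,0],[0,0,0,0],[0,0,0,0]]

```text
clock: 39.35
tool_pos: [0.4329, -0.0797, 0.0519]
orientation: [-78.3, 89.9, 13.9]
force: [-0.6, -1.5, -2.0]
opening: 0.0218
```

```bash
cat > fp.py <<'E'
from meas import *
T=toolT();o=get_obs();C=np.array([.6477,-.0262]);u=np.array([.99926,.03839]);v=np.array([-.03839,.99926])
d=T[:2,3]-C;print('u,v mm',(d@u*1000).round(1),(d@v*1000).round(1),'z',T[2,3].round(4),'yaw',np.degrees(np.arctan2(-T[1,1],-T[0,1])).round(2),'Fu,Fv,Fz',(o['force'][:2]@u).round(1),(o['force'][:2]@v).round(1),o['force'][2].round(1),'Mz',o['moment'].round(2),'open',round(o['opening'],4),o['clock'])
E
python3 fp.py; python3 fm.py
python3 - <<'E'
from meas import *
a=np.zeros((480,800,3),np.uint8)
i2,_=cloud('side');i3,_=cloud('scene')
a[:,:400]=cv2.resize(i2[200:440,280:480],(400,480));a[:,400:]=cv2.resize(i3[210:370,240:400],(400,480))
save('c11',a)
E
```

```text
u,v mm -216.7 -45.2 z 0.0519 yaw 2.22 Fu,Fv,Fz -0.7 -1.5 -2.0 Mz [-0.39  0.17 -0.05] open 0.0218 39.35
[[0.0014, -0.9992, -0.0387, 0.4329], [0.0004, -0.0387, 0.9992, -0.0797], [-1.0, -0.0015, 0.0003, 0.0519], [0.0, 0.0, 0.0, 1.0]] 0.021828905778062704 [-0.6 -1.5 -2. ]
handle tool: rear y [-0.01851599  0.0636951 ] x -0.030816192356025805
0.02 1014 [-0.0308  0.0201 -0.0004]
0.035 1131 [-0.0309  0.035  -0.0004]
0.05 1264 [-0.0309  0.0501 -0.    ]
side blade 303 [[-0.0299, -0.1587, -0.0069], [-0.0197, -0.1133, -0.0025], [-0.0081, -0.0787, 0.0149]]
-0.08 45 [-0.0291 -0.0085] [-0.0052 -0.0028  0.0003]
-0.11 70 [-0.0282 -0.0096] [-0.0055 -0.0028  0.0009]
-0.13 79 [-0.0285 -0.0091] [-0.0052 -0.0025  0.0134]
scene blade 268 [[-0.0323, -0.1406, -0.005], [-0.0226, -0.0882, -0.0018], [-0.0084, -0.0313, 0.0146]]
-0.05 34 [-0.0311 -0.0102] [-0.0045 -0.002   0.0009]
-0.08 37 [-0.0294 -0.0092] [-0.0043 -0.0017  0.0034]
-0.11 42 [-0.0299 -0.0089] [-0.0042 -0.0019  0.0022]
-0.13 44 [-0.031  -0.0105] [-0.0035 -0.002   0.0027]
```

View pics/c11.png

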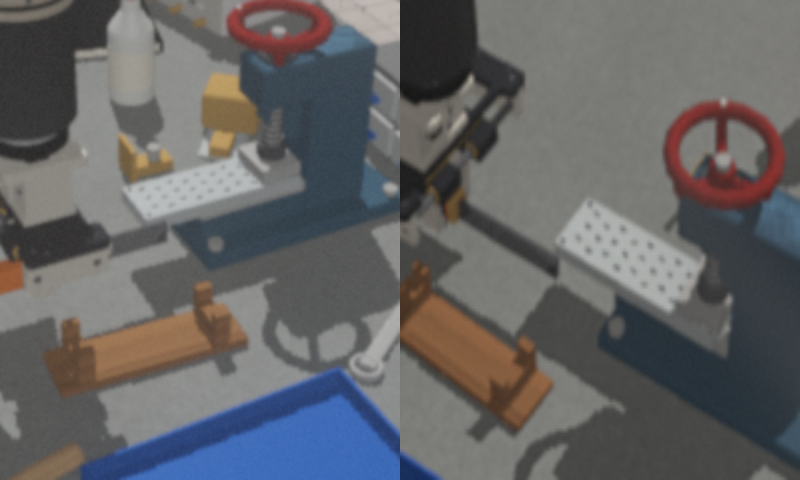

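Emit:
move_arm:
  commands:
    - [[0,0,0.6,0],[0,0,0.6,0],[0,0,0,0],[0,0,0,0],[0,0,0,0]]

```text
clock: 40.1
tool_pos: [0.4319, -0.0677, 0.0511]
orientation: [96.9, 90.0, -170.9]
force: [0.4, -0.7, -2.5]
opening: 0.0214
```

```bash
python3 fp.py
```

```text
u,v mm -217.2 -33.2 z 0.0511 yaw 2.24 Fu,Fv,Fz 0.4 -0.8 -2.5 Mz [-0.4   0.17 -0.01] open 0.0214 40.1
```

Emit:
move_arm:
  commands:
    - [[0,0,0.15,0],[0,0,0,0],[0,0,0,0],[0,0,0,0]]

```text
clock: 40.5
tool_pos: [0.4318, -0.0664, 0.0511]
orientation: [-145.2, 90.0, -52.9]
force: [-0.3, -1.4, -3.5]
opening: 0.0221
```

```bash
python3 fp.py
```

```text
u,v mm -217.2 -31.8 z 0.0511 yaw 2.22 Fu,Fv,Fz -0.4 -1.4 -3.5 Mz [-0.31  0.21 -0.03] open 0.0221 40.5
```

Emit:
move_arm:
  commands:
    - [[0,0,0.1,0],[0,0,0,0],[0,0,0,0],[0,0,0,0]]

```text
clock: 40.9
tool_pos: [0.4317, -0.0655, 0.0511]
orientation: [124.5, 90.0, -143.3]
force: [0.4, -3.1, -3.0]
opening: 0.022
```

```bash
python3 fp.py
```

```text
u,v mm -217.4 -30.9 z 0.0511 yaw 2.21 Fu,Fv,Fz 0.3 -3.2 -3.0 Mz [-1.3  -0.09 -0.38] open 0.022 40.9
```

Emit:
move_arm:
  commands:
    - [[0,0,0.1,0],[0,0,0,0],[0,0,0,0],[0,0,0,0]]

```text
clock: 41.3
tool_pos: [0.4316, -0.0645, 0.0511]
orientation: [138.0, 90.0, -129.8]
force: [-0.2, -5.3, -1.9]
opening: 0.0219
```

```bash
python3 fp.py
```

```text
u,v mm -217.4 -30.0 z 0.0511 yaw 2.19 Fu,Fv,Fz -0.4 -5.3 -1.9 Mz [-1.99 -0.17 -0.61] open 0.0219 41.3
```

Emit:
move_arm:
  commands:
    - [[0,-0.7,0,0],[0,-1,0,0],[0,-1,0,0],[0,-1,0,0],[0,-1,0,0]]

```text
clock: 41.8
tool_pos: [0.4771, -0.0632, 0.0504]
orientation: [101.7, 89.8, -166.1]
force: [-2.6, -6.8, -2.3]
opening: 0.0223
```

```bash
python3 fp.py
```

```text
u,v mm -171.9 -30.5 z 0.0504 yaw 2.17 Fu,Fv,Fz -2.8 -6.7 -2.3 Mz [-2.39  1.17 -0.5 ] open 0.0223 41.8
```

Emit:
move_arm:
  commands:
    - [[0,-1,0,0],[0,-1,0,0],[0,-1,0,0],[0,-1,0,0],[0,-1,0,0],[0,0,0,0],[0,0,0,0]]

```text
clock: 42.5
tool_pos: [0.5283, -0.0612, 0.0505]
orientation: [114.0, 89.9, -153.8]
force: [1.2, -6.6, -5.9]
opening: 0.0216
```

```bash
python3 fp.py
```

```text
u,v mm -120.6 -30.4 z 0.0505 yaw 2.18 Fu,Fv,Fz 1.0 -6.6 -5.9 Mz [-2.49 -0.3  -0.57] open 0.0216 42.5
```

Emit:
move_arm:
  commands:
    - [[-1,0,-1.5,0],[-3,0,-0.5,0],[-3,0,0,0],[0,0,0,0],[0,3.2,0,0],[0,3.2,0,0],[0,3.3,0,0],[0,0,0,0]]

```text
clock: 43.3
tool_pos: [0.428, -0.085, 0.1208]
orientation: [65.2, 89.9, 157.4]
force: [0.5, -0.8, -1.4]
opening: 0.0217
```

Emit:
move_arm:
  commands:
    - [[3,0,0,0],[3,0,0,0],[1,0,0,0],[0,0,0,0],[0,0,0,0],[0,0,1,0],[0,0,0.7,0],[0,0,0,0]]

```text
clock: 44.1
tool_pos: [0.4325, -0.0663, 0.0519]
orientation: [-76.5, 89.9, 15.8]
force: [-0.3, -0.3, -2.6]
opening: 0.0216
```

Emit:
move_arm:
  commands:
    - [[0,0,0.3,0],[0,0,0,0],[0,0,0,0],[0,0,0,0]]

```text
clock: 44.5
tool_pos: [0.4319, -0.0644, 0.0512]
orientation: [-92.1, 90.0, 0.1]
force: [0.4, -4.0, -1.6]
opening: 0.0217
```

```bash
python3 fp.py
```

```text
u,v mm -217.1 -29.9 z 0.0512 yaw 2.21 Fu,Fv,Fz 0.2 -4.0 -1.6 Mz [-1.31 -0.31 -0.42] open 0.0217 44.5
```

Contact again as before. Stroke 2, lift, return, stroke 3.

Emit:
move_arm:
  commands:
    - [[0,-0.7,0,0],[0,-1,0,0],[0,-1,0,0],[0,-1,0,0],[0,-1,0,0]]

```text
clock: 45.0
tool_pos: [0.4793, -0.0627, 0.0508]
orientation: [103.0, 89.9, -164.8]
force: [-2.0, -3.8, -2.8]
opening: 0.0218
```

Emit:
move_arm:
  commands:
    - [[0,-1,0,0],[0,-1,0,0],[0,-1,0,0],[0,-1,0,0],[0,-1,0,0],[0,0,0,0],[0,0,0,0]]

```text
clock: 45.7
tool_pos: [0.5302, -0.061, 0.0508]
orientation: [-128.7, 89.9, -36.5]
force: [1.2, -6.5, -4.7]
opening: 0.0219
```

Emit:
move_arm:
  commands:
    - [[-1,0,-1.5,0],[-3,0,-0.5,0],[-3,0,0,0],[0,0,0,0],[0,3.2,0,0],[0,3.2,0,0],[0,3.3,0,0],[0,0,0,0]]

```text
clock: 46.5
tool_pos: [0.4288, -0.0849, 0.121]
orientation: [51.9, 89.9, 144.1]
force: [0.7, -0.6, -2.9]
opening: 0.0219
```

Emit:
move_arm:
  commands:
    - [[3,0,0,0],[3,0,0,0],[1,0,0,0],[0,0,0,0],[0,0,0,0],[0,0,1,0],[0,0,0.7,0],[0,0,0,0]]

```text
clock: 47.3
tool_pos: [0.4325, -0.0663, 0.0519]
orientation: [-76.6, 89.9, 15.7]
force: [0.0, -1.5, -2.4]
opening: 0.0217
```

Emit:
move_arm:
  commands:
    - [[0,0,0.3,0],[0,0,0,0],[0,0,0,0],[0,0,0,0]]

```text
clock: 47.7
tool_pos: [0.4319, -0.0644, 0.0512]
orientation: [-91.5, 90.0, 0.7]
force: [1.2, -3.0, -1.9]
opening: 0.0219
```

```bash
python3 fp.py
```

```text
u,v mm -217.1 -29.9 z 0.0512 yaw 2.21 Fu,Fv,Fz 1.1 -3.1 -1.9 Mz [-1.09 -0.26 -0.32] open 0.0219 47.7
```

Emit:
move_arm:
  commands:
    - [[0,-0.7,0,0],[0,-1,0,0],[0,-1,0,0],[0,-1,0,0],[0,-1,0,0]]

```text
clock: 48.2
tool_pos: [0.4793, -0.0627, 0.0508]
orientation: [103.9, 89.9, -163.9]
force: [-1.6, -4.4, -3.2]
opening: 0.0222
```

Emit:
move_arm:
  commands:
    - [[0,-1,0,0],[0,-1,0,0],[0,-1,0,0],[0,-1,0,0],[0,-1,0,0],[0,0,0,0],[0,0,0,0]]

```text
clock: 48.9
tool_pos: [0.5303, -0.0609, 0.051]
orientation: [-110.5, 89.9, -18.3]
force: [1.7, -5.8, -4.8]
opening: 0.0219
```

```bash
python3 fp.py
```

```text
u,v mm -118.6 -30.2 z 0.051 yaw 2.21 Fu,Fv,Fz 1.5 -5.9 -4.8 Mz [-2.54 -0.46 -0.66] open 0.0219 48.9
```

Emit:
move_arm:
  commands:
    - [[-1,0,-1.5,0],[-3,0,-0.5,0],[-3,0,0,0],[0,0,0,0],[0,0,0,0],[0,0,0,0],[0,0,0,0]]

```text
clock: 49.6
tool_pos: [0.5289, -0.0806, 0.1202]
orientation: [91.8, 89.9, -176.0]
force: [-0.7, -1.2, -3.0]
opening: 0.0219
```

```bash
python3 fm.py
python3 - <<'E'
from meas import *
T=toolT()
i2,P2=cloud('side');i3,P3=cloud('scene')
for n,i,P in(('side',i2,P2),('scene',i3,P3)):
    z=P[...,2];m=(abs(z-.076)<.005)&(i.min(-1)>60)&(P[...,0]>.5)&(P[...,0]<.76)&(P[...,1]>-.1)&(P[...,1]<.05)
    m=big(m);print(n,'pack',rect(P[m]),np.nanmedian(z[m]))
E
```

```text
[[-0.0017, -0.9992, -0.0389, 0.5289], [-0.0001, -0.0389, 0.9992, -0.0806], [-1.0, 0.0017, -0.0001, 0.1202], [0.0, 0.0, 0.0, 1.0]] 0.021890131014131706 [-0.7 -1.2 -3. ]
handle tool: rear y [-0.01856502  0.063664  ] x -0.03080761187196734
0.02 1018 [-0.0308  0.02   -0.0004]
0.035 1115 [-0.0309  0.035  -0.0004]
0.05 1256 [-0.0309  0.0501 -0.    ]
side blade 265 [[-0.0294, -0.1403, -0.0063], [-0.017, -0.1151, -0.0031], [-0.0033, -0.0895, 0.0024]]
-0.11 78 [-0.0282 -0.0054] [-0.0057 -0.0033  0.0003]
-0.13 77 [-0.0278 -0.0051] [-0.0051 -0.0027  0.0003]
scene blade 359 [[-0.0322, -0.1401, -0.0052], [-0.021, -0.0869, -0.002], [-0.0048, -0.0308, 0.0032]]
-0.05 51 [-0.0313 -0.0065] [-0.0041 -0.0019  0.0014]
-0.08 55 [-0.0307 -0.007 ] [-0.0039 -0.0018  0.0013]
-0.11 54 [-0.0303 -0.0076] [-0.004  -0.0022  0.0021]
-0.13 54 [-0.031  -0.0061] [-0.0047 -0.0022  0.0016]
side pack (array([647.2, -38.4, 182.3,  44.2,   1.4]), 769) 0.07492873130397504
scene pack (array([646. , -26.1, 181.7,  64.2,   1.4]), 879) 0.07667832955851883
```

Emit:
move_arm:
  commands:
    - [[0,1,-2,0],[0,1,-2,0],[0,1,-2,0],[0,0.94,-1.54,0],[0,0,0,0.053],[0,0,0,0],[0,0,0,0],[0,0,0,0]]

```text
clock: 50.65
tool_pos: [0.4932, -0.1571, 0.1211]
orientation: [-97.7, 90.0, -8.4]
force: [-0.4, -0.3, -2.6]
opening: 0.022
```

Emit:
move_arm:
  commands:
    - [[2,0,0,0],[1.5,0,0,0],[0,0,0,0],[0,0,0,0],[0,0,0,0],[0,0,0,0]]

```text
clock: 51.25
tool_pos: [0.4936, -0.1573, 0.0869]
orientation: [-89.7, 89.9, -0.5]
force: [-0.7, -0.8, -3.0]
opening: 0.0217
```

Run:
```python
from meas import *
T=toolT();print(T.round(4).tolist());d=np.array([.4924,-.1575,.0257])-T[:3,3];print(d@T[:3,:3]*100,'yaw',np.degrees(np.arctan2(-T[1,1],-T[0,1])).round(2))
```

```text
[[0.0014, -0.9999, 0.0138, 0.4936], [-0.0, 0.0138, 0.9999, -0.1573], [-1.0, -0.0014, 0.0, 0.0869], [0.0, 0.0, 0.0, 1.0]]
[ 6.1201056   0.12585538 -0.01939122] yaw -0.79
```

Emit:
move_arm:
  commands:
    - [[2,0.08,-0.02,0],[1.5,0,0,0],[1,0,0,0],[0.8,0,0,0],[0.5,0,0,0],[0.2,0,0,0],[0,0,0,0],[0,0,0,0]]

```text
clock: 52.05
tool_pos: [0.4925, -0.1576, 0.0265]
orientation: [-93.9, 90.0, -4.7]
force: [-0.5, -1.3, -2.1]
opening: 0.0219
```

```bash
python3 fp.py
```

```text
u,v mm -160.1 -125.4 z 0.0265 yaw -0.81 Fu,Fv,Fz -0.6 -1.3 -2.1 Mz [-0.39  0.17 -0.01] open 0.0219 52.05
```

Emit:
move_arm:
  commands:
    - [[0.1,0,0,0],[0,0,0,0],[0,0,0,0]]

```text
clock: 52.35
tool_pos: [0.4924, -0.1576, 0.0253]
orientation: [-87.5, 90.0, 1.7]
force: [-0.2, -0.9, -2.5]
opening: 0.0221
```

Emit:
move_arm:
  commands:
    - [[0,0,0,0],[0,0,0,0],[0,0,0,0],[0,0,0,0],[0,0,0,0]]
  jaw: 5

```text
clock: 52.85
tool_pos: [0.4922, -0.1576, 0.0251]
orientation: [-104.2, 90.0, -15.0]
force: [-0.2, -0.2, -0.9]
opening: 0.0494
```

Emit:
move_arm:
  commands:
    - [[-1,0,0,0],[-3,0,0,0],[-4,0,0,0],[-4.5,0,0,0],[-4.5,0,0,0],[-4.5,0,0,0],[-4.5,0,0,0],[-4.5,0,0,0]]

```text
clock: 53.65
tool_pos: [0.4914, -0.1576, 0.3332]
orientation: [-85.8, 89.9, 3.4]
force: [1.4, -0.7, -0.9]
opening: 0.0499
```

Run:
```python
from meas import *
iw,P=cloud('wrist');r,g,b=[iw[...,k].astype(int) for k in range(3)];z=P[...,2]
m=(r>150)&(r>1.8*b)&(z>.052)&(z<.06)&(P[...,1]<-.1)&(P[...,1]>-.25);q=P[big(m)]
print(toolT()[:3,3],rect(q),np.median(q,0),np.percentile(q[:,0],[.2,99.8]))
```

```text
[ 0.49413457 -0.15887108  0.34134565] (array([ 471.5, -157. ,   21.1,   84.7,   89.3]), 1253) [ 0.46975301 -0.15684693  0.05593691] [0.42911975 0.51337602]
```

Emit:
move_arm:
  commands:
    - [[0,-4,1.6,0],[0,-4,1.6,0],[0,-4,1.6,0],[0,-4,1.6,0],[0,-4,1.6,0],[0,-4,1.6,0],[0,-0.59,0.45,0],[0,0,0,0]]
  jaw: 2.6

```text
clock: 54.5
tool_pos: [0.74, -0.0598, 0.3284]
orientation: [97.6, 89.9, -173.2]
force: [-1.1, -1.4, -1.0]
opening: 0.0261
```

Emit:
move_arm:
  commands:
    - [[0,0,0,-0.13],[0,0,0,-0.13],[0,0,0,-0.13],[0,0,0,-0.113],[0,0,0,0],[0,0,0,0],[0,0,0,0]]

```text
clock: 55.2
tool_pos: [0.739, -0.0609, 0.3309]
orientation: [-107.6, 90.0, 10.3]
force: [0.6, -0.7, -0.6]
opening: 0.0259
```

Run:
```python
from meas import *
wheel((.7168,-.0208));T=toolT();print((np.array([.7398,-.0606,.2305])-T[:3,3])@T[:3,:3]*100)
iw,P=cloud('wrist');save('w12',iw)
from scipy.optimize import least_squares
r,g,b=[iw[...,k].astype(int) for k in range(3)]
m=(r>2*g)&(r>60)&(P[...,2]>.18)&(P[...,2]<.3)&(P[...,1]<.1)&(P[...,0]>.6)
q=P[m];q=q[q[:,2]>.240]
f=least_squares(lambda p:np.hypot(*(q[:,:2]-p[:2]).T)-.046,[.72,-.03],loss='soft_l1',f_scale=.004)
print('wheel',f.x,len(q),np.percentile(q[:,2],[50,90,97]))
s=P[m];d=s[:,:2]-f.x[:2];rr=np.hypot(*d.T);k=(rr>.016)&(rr<.034);print('spokes',np.histogram(np.degrees(np.arctan2(d[k,1],d[k,0])),36,(-180,180))[0])
```

```text
pos [ 0.739  -0.0609  0.3309] theta -61.0 turned 4.207 R 0.0458 Ftan -0.2 Frad 0.9 Fz -0.6 M [-0.29  0.05 -0.04] j [ 10.3  24.9  20.6  -0.  -85.6 -72.4] tool z ang 117.8 open 0.025866389180657187
[ 1.00398792e+01 -7.78311039e-02 -8.22324043e-03]
wheel [ 0.71826107 -0.02270616] 5916 [0.25016784 0.25150266 0.25203361]
spokes [  0   0   2   0  14 116 121  35   0   0   0   0   0   0   0   0   0 107
 133  54   5   1   1   2   0   0   0   0   8  99 155  50   0   0   0   0]
```

Emit:
move_arm:
  commands:
    - [[3,-0.05,0,0],[3,0,0,0],[2.5,0,0,0],[1,0,0,0],[0.5,0,0,0],[0,0,0,0],[0,0,0,0]]

```text
clock: 55.95
tool_pos: [0.7406, -0.0604, 0.2317]
orientation: [-120.0, 89.9, -2.0]
force: [-1.0, -1.5, -0.7]
opening: 0.0262
```

Emit:
move_arm:
  commands:
    - [[0,0,0,0],[0,0,0,0],[0,0,0,0],[0,0,0,0]]
  jaw: 0.5

```text
clock: 56.35
tool_pos: [0.7403, -0.06, 0.2312]
orientation: [-108.7, 89.9, 9.4]
force: [-1.1, 1.1, 3.7]
opening: 0.0139
```

Emit:
move_arm:
  commands:
    - [[-0.033,-0.322,0.011,-0.07],[-0.033,-0.322,0.011,-0.07],[-0.067,-0.642,0.045,-0.14],[-0.067,-0.642,0.045,-0.14],[-0.067,-0.642,0.045,-0.14],[0,0,0,0]]

```text
clock: 56.95
tool_pos: [0.757, -0.0427, 0.2337]
orientation: [50.0, 89.9, -159.6]
force: [-6.9, 0.9, 6.5]
opening: 0.0142
```

```bash
python3 -c "
from meas import *
wheel((.7175,-.0217))"
```

```text
pos [ 0.757  -0.0427  0.2337] theta -28.0 turned 3.631 R 0.0448 Ftan 2.5 Frad -6.5 Fz 6.5 M [ 0.41  2.78 -0.05] j [ 11.4  28.4  13.8   0.  -75.6 -41.1] tool z ang 150.4 open 0.014172954466307446
```

Emit:
move_arm:
  commands:
    - [[-0.067,-0.642,0.045,-0.14],[-0.067,-0.642,0.045,-0.14],[-0.067,-0.642,0.045,-0.14],[-0.067,-0.642,0.045,-0.14],[-0.067,-0.642,0.045,-0.14],[-0.067,-0.642,0.045,-0.14],[-0.067,-0.642,0.045,-0.14],[-0.067,-0.642,0.045,-0.14]]

```text
clock: 57.75
tool_pos: [0.7548, 0.004, 0.2388]
orientation: [12.1, 89.8, -133.4]
force: [-5.8, -6.6, 4.5]
opening: 0.0137
```

Emit:
move_arm:
  commands:
    - [[-0.067,-0.642,0.045,-0.14],[-0.067,-0.642,0.045,-0.14],[-0.067,-0.642,0.045,-0.14],[-0.067,-0.642,0.045,-0.14],[-0.067,-0.642,0.045,-0.14],[-0.067,-0.642,0.045,-0.14],[-0.067,-0.642,0.045,-0.14],[-0.067,-0.642,0.045,-0.14]]

```text
clock: 58.55
tool_pos: [0.7114, 0.0237, 0.2442]
orientation: [-3.0, 89.9, -84.3]
force: [-0.4, -8.1, 1.1]
opening: 0.0137
```

Emit:
move_arm:
  commands:
    - [[-0.067,-0.642,0.045,-0.14],[-0.067,-0.642,0.045,-0.14],[-0.067,-0.642,0.045,-0.14],[-0.067,-0.642,0.045,-0.14],[-0.067,-0.642,0.045,-0.14],[-0.067,-0.642,0.045,-0.14],[-0.067,-0.642,0.045,-0.14],[0,0,0,0]]

```text
clock: 59.35
tool_pos: [0.6765, -0.0016, 0.2489]
orientation: [-51.5, 89.9, -76.9]
force: [-1.6, -5.3, 2.3]
opening: 0.0138
```

```bash
python3 -c "
from meas import *
wheel((.7175,-.0217))"
```

```text
pos [ 0.6765 -0.0016  0.2489] theta 153.9 turned 0.456 R 0.0456 Ftan -5.5 Frad -0.9 Fz 2.3 M [-2.32  0.57 -0.23] j [ 1.640e+01  2.000e+01  2.800e+00  1.000e-01 -7.280e+01  1.382e+02] tool z ang -25.4 open 0.013779988661217239
```

Emit:
move_arm:
  commands:
    - [[-0.067,-0.642,0.045,-0.14],[-0.067,-0.642,0.045,-0.14],[0,0,0,0],[0,0,0,0]]

```text
clock: 59.75
tool_pos: [0.6728, -0.0133, 0.2502]
orientation: [-88.4, 89.9, -98.2]
force: [-3.0, -4.7, 3.8]
opening: 0.0138
```

Emit:
move_arm:
  commands:
    - [[0,0,0,0],[0,0,0,0],[0,0,0,0],[-1,0,0,0],[-2,0,0,0],[-3,0,0,0],[-2,0,0,0],[0,0,0,0]]
  jaw: 2.6

```text
clock: 60.55
tool_pos: [0.6744, -0.0121, 0.3341]
orientation: [14.1, 89.6, 4.6]
force: [0.3, -1.2, -1.3]
opening: 0.0261
```

```bash
python3 -c "
from meas import *
wheel((.7175,-.0217));print(toolT().round(4).tolist())
i3,P=cloud('scene');i2,P2=cloud('side')
for P,i3 in((P,i3),(P2,i2)):
  r,g,b=[i3[...,k].astype(int) for k in range(3)]
  m=(r>2*g)&(r>60)&(P[...,2]>.2)&(P[...,2]<.3)&(P[...,1]<.1)&(P[...,0]>.6);print('wheeltop',np.percentile(P[m][:,2],[50,97]))
  z=P[...,2];m=(abs(z-.076)<.005)&(i3.min(-1)>60)&(P[...,0]>.5)&(P[...,0]<.76)&(P[...,1]>-.1)&(P[...,1]<.05)
  m=big(m);print('pack',rect(P[m]),np.nanmedian(z[m]))
"
```

```text
pos [ 0.6744 -0.0121  0.3341] theta 167.5 turned 0.218 R 0.0442 Ftan -1.1 Frad -0.5 Fz -1.3 M [-0.49  0.12 -0.02] j [ 1.55e+01  1.78e+01  1.05e+01  1.00e-01 -8.23e+01  1.55e+02] tool z ang -9.4 open 0.026092663112000133
[[0.0063, 0.1636, 0.9865, 0.6744], [0.0005, 0.9865, -0.1636, -0.0121], [-1.0, 0.0015, 0.0062, 0.3341], [0.0, 0.0, 0.0, 1.0]]
wheeltop [0.26962481 0.27277919]
pack (array([645.8, -25.8, 182.2,  64.7,   0.7]), 1193) 0.07669715683459444
wheeltop [0.26784583 0.27042524]
pack (array([646.5, -27. , 181.8,  67.7,   1.6]), 1465) 0.0749174169990009
```

Emit:
move_arm:
  commands:
    - [[0,-0.96,-3.39,0],[0,-0.96,-3.39,0],[0,-0.96,-3.39,0],[0,-0.96,-3.39,0],[0,-0.96,-3.39,0],[0,0,0,0.1455],[0,0,0,0.1455],[0,0,0,0.1455]]

```text
clock: 61.45
tool_pos: [0.497, -0.032, 0.3289]
orientation: [-153.7, 89.9, 171.6]
force: [-0.3, -0.4, -0.6]
opening: 0.026
```

Emit:
move_arm:
  commands:
    - [[0,0,0,0.1455],[0,0,0,0.1455],[0,0,0,0.1455],[0,0,0,0.1455],[0,0,0,0.1455],[0,0,0,0.1455],[0,0,0,0.1455],[0,0,0,0.1455]]

```text
clock: 62.25
tool_pos: [0.4973, -0.0319, 0.3284]
orientation: [-72.0, 89.9, -173.4]
force: [-0.5, -0.7, -1.0]
opening: 0.026
```

Emit:
move_arm:
  commands:
    - [[0,0,0,0.1455],[0,0,0,0.1455],[0,0,0,0.1455],[0,0,0,0.1455],[0,0,0,0.1455],[0,0,0,0.1455],[0,0,0,0.1455],[0,0,0,0.1455]]

```text
clock: 63.05
tool_pos: [0.4973, -0.0319, 0.3284]
orientation: [-5.9, 89.9, -174.1]
force: [-0.9, -1.1, -1.4]
opening: 0.0258
```

Emit:
move_arm:
  commands:
    - [[0,0,0,0.1455],[0,0,0,0.1455],[0,0,0,0.1455],[0,0,0,0.1455],[0,0,0,0.1455],[0,0,0,0.1455],[0,0,0,0.1455],[0,0,0,0.1455]]
  jaw: 8.7

```text
clock: 63.85
tool_pos: [0.4973, -0.032, 0.3284]
orientation: [61.6, 89.9, -173.3]
force: [-0.0, -0.7, -0.7]
opening: 0.0838
```

Emit:
move_arm:
  commands:
    - [[0,0,0,0.1455],[0,0,0,0.1455],[0,0,0,0.1455],[0,0,0,0.1455],[0,0,0,0],[0,0,0,0],[0,0,0,0]]

```text
clock: 64.55
tool_pos: [0.4977, -0.032, 0.3292]
orientation: [95.5, 90.0, -172.1]
force: [-0.0, -0.7, -1.2]
opening: 0.0869
```

```bash
python3 fp.py
python3 - <<'E'
from meas import *
iw,P=cloud('wrist');save('w13',iw);z=P[...,2]
m=big((iw.min(-1)>110)&(abs(z-.076)<.006));q=P[m]
for x in np.arange(.55,.66,.01):
    s=q[abs(q[:,0]-x)<.003]
    if len(s)>20:print(x.round(2),len(s),np.percentile(s[:,1],[1,99]).round(4),np.median(s[:,2]).round(4))
print(np.percentile(q[:,0],[.5,1]))
E
```

```text
u,v mm -150.1 -0.0 z 0.3292 yaw 2.38 Fu,Fv,Fz -0.0 -0.7 -1.2 Mz [-0.35  0.14 -0.01] open 0.0869 64.55
0.56 226 [-0.0563  0.0015] 0.0761
0.57 228 [-0.056   0.0022] 0.0763
0.58 222 [-0.0558  0.0029] 0.0762
0.59 212 [-0.0556  0.0024] 0.0762
0.6 214 [-0.0553  0.0028] 0.0761
0.61 196 [-0.0551  0.0034] 0.076
0.62 203 [-0.0548  0.004 ] 0.0762
0.63 202 [-0.0546  0.0035] 0.0762
0.64 183 [-0.0544  0.0039] 0.0761
0.65 175 [-0.0541  0.0045] 0.0761
[0.55703505 0.55753535]
```

Emit:
move_arm:
  commands:
    - [[4,0,0,0],[4,0,0,0],[4,0,0,0],[4,0,0,0],[4,0,0,0],[3,0,0,0],[2,0,0,0],[0.9,0,0,0]]

```text
clock: 65.4
tool_pos: [0.4967, -0.0323, 0.0686]
orientation: [103.3, 89.8, -164.4]
force: [-0.4, -0.3, -0.4]
opening: 0.087
```

Emit:
move_arm:
  commands:
    - [[0,0,0,0],[0,-2,0,0],[0,-3,0,0],[0,-3,0,0],[0,-2,0,0],[0,-1,0,0],[0,0,0,0],[0,0,0,0]]

```text
clock: 66.2
tool_pos: [0.607, -0.0278, 0.0709]
orientation: [32.1, 90.0, 124.3]
force: [-1.0, -1.4, -1.6]
opening: 0.0871
```

```bash
python3 fp.py
```

```text
u,v mm -40.7 -0.1 z 0.0709 yaw 2.19 Fu,Fv,Fz -1.0 -1.4 -1.6 Mz [-0.38  0.12 -0.02] open 0.0871 66.2
```

Emit:
move_arm:
  commands:
    - [[0.1,0,0,0],[0,0,0,0],[0,0,0,0],[0,0,0,0],[0,0,0,0],[0,0,0,0]]
  jaw: 4

```text
clock: 66.8
tool_pos: [0.6076, -0.0277, 0.0697]
orientation: [76.1, 90.0, 168.3]
force: [-1.2, 0.8, 2.3]
opening: 0.0593
```

Emit:
move_arm:
  commands:
    - [[-0.3,0,0,0],[-0.3,0,0,0],[0,0,0,0],[0,0,0,0],[0,1,0,0],[0,2,0,0],[0,3,0,0],[0,3,0,0]]

```text
clock: 67.6
tool_pos: [0.516, -0.0315, 0.075]
orientation: [96.3, 89.9, -171.5]
force: [-0.6, -0.7, -2.9]
opening: 0.0597
```

Emit:
move_arm:
  commands:
    - [[0,3,0,0],[0,0,0,0],[-3,0,0,0],[-4,0,0,0],[0,0,0,0],[0,0,0,0],[0,0,0,0]]

```text
clock: 68.3
tool_pos: [0.4868, -0.0326, 0.1445]
orientation: [89.3, 89.9, -178.5]
force: [-0.9, -1.9, -2.6]
opening: 0.0594
```

```bash
python3 fp.py
python3 - <<'E'
from meas import *
inhand()
i3,P=cloud('scene')
z=P[...,2];m=(abs(z-.068)<.005)&(i3.min(-1)>60)&(P[...,0]>.5)&(P[...,0]<.76)&(P[...,1]>-.1)&(P[...,1]<.05)
m=big(m);print('pack',rect(P[m]),np.nanmedian(z[m]))
E
```

```text
u,v mm -161.0 -0.2 z 0.1445 yaw 2.17 Fu,Fv,Fz -1.0 -1.8 -2.6 Mz [-0.4   0.17 -0.02] open 0.0594 68.3
[[-0.0017, -0.9993, -0.0379, 0.4868], [-0.0, -0.0379, 0.9993, -0.0326], [-1.0, 0.0017, 0.0, 0.1445], [0.0, 0.0, 0.0, 1.0]] [-0.9 -1.9 -2.6]
[[-0.0083 -0.046  -0.0298]
 [-0.0066  0.0157 -0.0004]
 [-0.0048  0.0501  0.0294]] 20084
0.02 1599 [-0.0067  0.0202  0.0001] -0.03024363700551729 0.029879311486077774
0.03 1643 [-0.0069  0.0299 -0.0008] -0.030073753010645455 0.02989345593483321
0.04 1828 [-0.0069  0.04    0.0001] -0.030021136894819292 0.03008302446726308
0.048 1828 [-0.007   0.048  -0.0012] -0.030210059498840394 0.029934496729831412
pack (array([646.9, -26.5, 181. ,  66.1,   1.3]), 1192) 0.06861437429774347
```

Emit:
move_arm:
  commands:
    - [[0,0.21,-4,-0.028],[0,0,-4,0],[0,0,-4,0],[0,0,-4,0],[0,0,-4,0],[0,0,-4,0],[0,0,-4,0],[0,0,-4,0]]

```text
clock: 69.2
tool_pos: [0.5052, -0.3533, 0.1439]
orientation: [65.9, 89.9, 159.6]
force: [0.9, -0.9, -3.0]
opening: 0.0596
```

Emit:
move_arm:
  commands:
    - [[0,0,-0.8,0],[0,0,0,0],[0,0,0,0],[3,0,0,0],[3,0,0,0],[2,0,0,0],[0,0,0,0],[0,0,0,0]]

```text
clock: 70.0
tool_pos: [0.5067, -0.3591, 0.0659]
orientation: [103.3, 90.0, -162.8]
force: [-0.2, -1.6, -1.9]
opening: 0.0594
```

Run:
```python
from meas import *
T=toolT();print(T.round(4).tolist(),(np.array([.4971,-.3605,.0055])-T[:3,3])@T[:3,:3]*100)
i3,P=cloud('scene');r,g,b=[i3[...,k].astype(int) for k in range(3)];z=P[...,2]
m=(b>r*2)&(z<.03)&(z>.018)&(P[...,1]<-.15);print('rim',rect(P[m]))
```

```text
[[-0.0005, -0.9977, -0.0678, 0.5067], [-0.0002, -0.0678, 0.9977, -0.3591], [-1.0, 0.0006, -0.0001, 0.0659], [0.0, 0.0, 0.0, 1.0]] [ 6.04397527  0.96553267 -0.07549523]
rim (array([ 538.6, -357.9,  259.7,  169.9,    3.8]), 574)
```

Emit:
move_arm:
  commands:
    - [[0,0.9,0,0],[1.5,0,0,0],[1.5,0,0,0],[1.5,0,0,0],[1,0,0,0],[0.3,0,0,0],[0.2,0,0,0],[0,0,0,0]]

```text
clock: 70.85
tool_pos: [0.4977, -0.3606, 0.0061]
orientation: [-119.3, 90.0, -25.5]
force: [-1.2, -0.8, -2.6]
opening: 0.0593
```

Emit:
move_arm:
  commands:
    - [[0,0,0,0],[0,0,0,0]]

```text
clock: 71.05
tool_pos: [0.4978, -0.3606, 0.0061]
orientation: [-116.1, 89.9, -22.3]
force: [-0.5, -0.7, -2.6]
opening: 0.0595
```

```bash
python3 fp.py
```

```text
u,v mm -162.6 -328.4 z 0.0061 yaw 3.8 Fu,Fv,Fz -0.5 -0.7 -2.6 Mz [-0.36  0.06 -0.02] open 0.0595 71.05
```

Emit:
move_arm:
  commands:
    - [[0.1,0,0,0],[0,0,0,0],[0,0,0,0]]

```text
clock: 71.35
tool_pos: [0.4979, -0.3606, 0.0057]
orientation: [-123.6, 89.9, -29.8]
force: [-2.4, -0.1, 5.6]
opening: 0.0594
```

Emit:
move_arm:
  commands:
    - [[0,0,0,0],[0,0,0,0],[0,0,0,0],[0,0,0,0],[-2,0,0,0],[-4,0,0,0],[-4,0,0,0],[-4,0,0,0]]
  jaw: 8.7

```text
clock: 72.15
tool_pos: [0.4971, -0.3603, 0.1459]
orientation: [73.8, 90.0, 167.6]
force: [-0.2, -1.4, -0.4]
opening: 0.0871
```

Emit:
move_arm:
  commands:
    - [[0,0,0,0.028],[0,-1.26,4.1,0],[0,0,4.1,0],[0,0,4.1,0],[0,0,4.1,0],[0,0,4.1,0],[0,0,4.1,0],[0,0,4.1,0]]

```text
clock: 72.95
tool_pos: [0.4986, -0.0716, 0.1443]
orientation: [-46.9, 90.0, 45.2]
force: [0.7, -0.9, -0.8]
opening: 0.0871
```

Emit:
move_arm:
  commands:
    - [[0,0,4.1,0],[0,0,0,0],[3,0,0,0],[3,0,0,0],[2,0,0,0],[0,0,0,0],[0,0,0,0],[0,0,0,0]]

```text
clock: 73.75
tool_pos: [0.4983, -0.0322, 0.0656]
orientation: [-82.6, 89.9, 9.6]
force: [0.2, -1.1, -0.0]
opening: 0.0862
```

```bash
python3 fp.py
python3 - <<'E'
from meas import *
i3,P=cloud('scene');r,g,b=[i3[...,k].astype(int) for k in range(3)];z=P[...,2]
m=big((i3.min(-1)>70)&(P[...,1]<-.25)&(P[...,1]>-.46)&(z<.02)&(P[...,0]>.41)&(P[...,0]<.66)&(abs(b-r)<40));print('plate',rect(P[m]),np.nanmedian(z[m]))
z=P[...,2];m=(abs(z-.068)<.005)&(i3.min(-1)>60)&(P[...,0]>.5)&(P[...,0]<.76)&(P[...,1]>-.1)&(P[...,1]<.05)
m=big(m);print('pack',rect(P[m]),np.nanmedian(z[m]))
E
```

```text
u,v mm -149.5 -0.3 z 0.0656 yaw 2.19 Fu,Fv,Fz 0.1 -1.1 -0.0 Mz [-0.38  0.08  0.  ] open 0.0862 73.75
plate (array([ 537.2, -358.3,  183. ,   65.1,    2.1]), 2106) 0.012374436995309157
pack (array([645.9, -25.4, 182.7,  64.5,   1.4]), 1212) 0.0687709329218203
```

Emit:
move_arm:
  commands:
    - [[0.35,-2,0,0],[0,-3,0,0],[0,-3,0,0],[0,-2,0,0],[0,-1,0,0],[0,0,0,0],[0,0,0,0],[0,0,0,0]]

```text
clock: 74.6
tool_pos: [0.6063, -0.028, 0.0613]
orientation: [59.6, 90.0, 151.8]
force: [-0.7, -1.3, -0.4]
opening: 0.0871
```

Emit:
move_arm:
  commands:
    - [[0,0,0,0],[0,0,0,0],[0,0,0,0],[0,0,0,0],[0,0,0,0],[0,0,0,0]]
  jaw: 4

```text
clock: 75.2
tool_pos: [0.6073, -0.0279, 0.0611]
orientation: [69.9, 90.0, 162.1]
force: [-1.4, 0.5, 1.1]
opening: 0.0596
```

```bash
python3 fp.py
```

```text
u,v mm -40.5 -0.1 z 0.0611 yaw 2.2 Fu,Fv,Fz -1.4 0.5 1.1 Mz [ 0.01  0.55 -0.01] open 0.0596 75.2
```

Emit:
move_arm:
  commands:
    - [[-0.5,0,0,0],[-0.5,0,0,0],[0,0,0,0],[0,0,0,0],[0,1,0,0],[0,2,0,0],[0,3,0,0],[0,3,0,0]]

```text
clock: 76.0
tool_pos: [0.5155, -0.0317, 0.0705]
orientation: [96.3, 89.9, -171.6]
force: [-1.0, -1.1, -3.4]
opening: 0.0595
```

Emit:
move_arm:
  commands:
    - [[0,3,0,0],[0,0,0,0],[-3,0,0,0],[-4,0,0,0],[0,0,0,0.0],[0,0,0,0],[0,0,0,0]]

```text
clock: 76.7
tool_pos: [0.4863, -0.0327, 0.1399]
orientation: [89.8, 89.9, -178.0]
force: [-0.5, -0.7, -3.7]
opening: 0.0596
```

```bash
python3 fp.py
python3 - <<'E'
from meas import *
inhand()
T=toolT();c,s=np.cos(np.radians(3.8)),np.sin(np.radians(3.8));R2=np.array([[-c,-s],[-s,c]])
print('after spin dy,dz cm',(R2@(np.array([.4976,-.3606])-T[:2,3]))*100)
E
```

```text
u,v mm -161.5 -0.3 z 0.1399 yaw 2.17 Fu,Fv,Fz -0.6 -0.7 -3.7 Mz [-0.35  0.2  -0.06] open 0.0596 76.7
[[-0.0018, -0.9993, -0.0379, 0.4863], [-0.0001, -0.0379, 0.9993, -0.0327], [-1.0, 0.0018, 0.0, 0.1399], [0.0, 0.0, 0.0, 1.0]] [-0.5 -0.7 -3.7]
[[-0.009  -0.0455 -0.0299]
 [-0.0072  0.0156 -0.0004]
 [-0.0055  0.0496  0.0293]] 19971
0.02 1628 [-0.0073  0.0201  0.0001] -0.030398729179305087 0.029684045200402638
0.03 1621 [-0.0074  0.0299 -0.0017] -0.03051372967027993 0.029737236546598902
0.04 1822 [-0.0075  0.0399 -0.0004] -0.03060112460632951 0.02960861662433339
0.048 1673 [-0.0075  0.0477 -0.0008] -0.030690303143999988 0.029648954883979735
after spin dy,dz cm [  1.04468217 -32.78752325]
```

Emit:
move_arm:
  commands:
    - [[0,0,0,-0.028],[0,1.0,-4.1,0],[0,0,-4.1,0],[0,0,-4.1,0],[0,0,-4.1,0],[0,0,-4.1,0],[0,0,-4.1,0],[0,0,-4.1,0]]

```text
clock: 77.55
tool_pos: [0.496, -0.3212, 0.1399]
orientation: [70.1, 89.9, 164.0]
force: [0.8, -0.7, -2.6]
opening: 0.0596
```

Emit:
move_arm:
  commands:
    - [[0,0,-4.1,0],[0,0,0,0],[0,0,0,0],[3,0,0,0],[3,0,0,0],[3,0,0,0],[2,0,0,0],[0,0,0,0]]

```text
clock: 78.35
tool_pos: [0.4969, -0.3585, 0.0276]
orientation: [63.1, 89.6, 157.0]
force: [-0.8, -0.3, -2.9]
opening: 0.0596
```

Emit:
move_arm:
  commands:
    - [[0.8,0,0,0],[0.5,0,0,0],[0,0,0,0],[0,0,0,0],[0,0,0,0]]

```text
clock: 78.85
tool_pos: [0.4996, -0.3607, 0.0188]
orientation: [-116.2, 89.9, -22.4]
force: [-0.2, -0.9, -3.0]
opening: 0.0593
```

```bash
python3 fp.py
```

```text
u,v mm -160.8 -328.5 z 0.0188 yaw 3.81 Fu,Fv,Fz -0.2 -0.9 -3.0 Mz [-0.34  0.15 -0.09] open 0.0593 78.85
```

Emit:
move_arm:
  commands:
    - [[0.4,0.1,0,0],[0.2,0,0,0],[0.1,0,0,0],[0,0,0,0],[0,0,0,0],[0,0,0,0]]

```text
clock: 79.45
tool_pos: [0.4983, -0.3607, 0.013]
orientation: [-131.8, 89.9, -38.0]
force: [-5.2, 3.9, 15.2]
opening: 0.0598
```

```bash
python3 fp.py
```

```text
u,v mm -162.1 -328.5 z 0.013 yaw 3.82 Fu,Fv,Fz -5.1 4.1 15.2 Mz [ 1.54  1.79 -0.12] open 0.0598 79.45
```

Emit:
move_arm:
  commands:
    - [[0,0,0,0],[0,0,0,0],[0,0,0,0],[0,0,0,0],[0,0,0,0],[-2,0,0,0],[-4,0,0,0],[-4,0,0,0]]
  jaw: 8.7

```text
clock: 80.25
tool_pos: [0.4976, -0.3603, 0.1113]
orientation: [69.4, 89.9, 163.2]
force: [0.7, -1.0, -0.9]
opening: 0.0869
```

Emit:
move_arm:
  commands:
    - [[-4,0,0,0],[-4,0,0,0],[-4,0,0,0],[0,3,0,0],[0,0,0,0],[0,0,0,0],[0,0,0,0]]

```text
clock: 80.95
tool_pos: [0.4684, -0.3625, 0.2305]
orientation: [62.9, 90.0, 156.7]
force: [-0.2, -1.4, -1.3]
opening: 0.087
```

Run:
```python
from meas import *
i3,P=cloud('scene');i2,P2=cloud('side');iw,Pw=cloud('wrist')
for n,i,P in(('scene',i3,P),('wrist',iw,Pw)):
    b,r=i[...,2].astype(int),i[...,0].astype(int);z=P[...,2]
    m=big((i.min(-1)>70)&(P[...,1]<-.25)&(P[...,1]>-.46)&(z<.03)&(z>.008)&(P[...,0]>.41)&(P[...,0]<.66)&(abs(b-r)<40));print(n,'plate',rect(P[m]),np.nanpercentile(z[m],[2,50,98]).round(4))
a=np.zeros((600,800,3),np.uint8)
a[:300,:400]=cv2.resize(iw,(400,300));a[:300,400:]=cv2.resize(i3,(400,300));a[300:,:400]=cv2.resize(i2[180:480,240:640],(400,300));a[300:,400:]=cv2.resize(i3[200:455,120:460],(400,300))
save('c14',a)
```

```text
scene plate (array([ 538.1, -358.1,  182.8,   63. ,    4.1]), 2173) [0.0105 0.0203 0.0241]
wrist plate (array([ 523.1, -358.7,  152.1,   59.7,    4.2]), 7220) [0.0181 0.0202 0.0217]
```

View pics/c14.png

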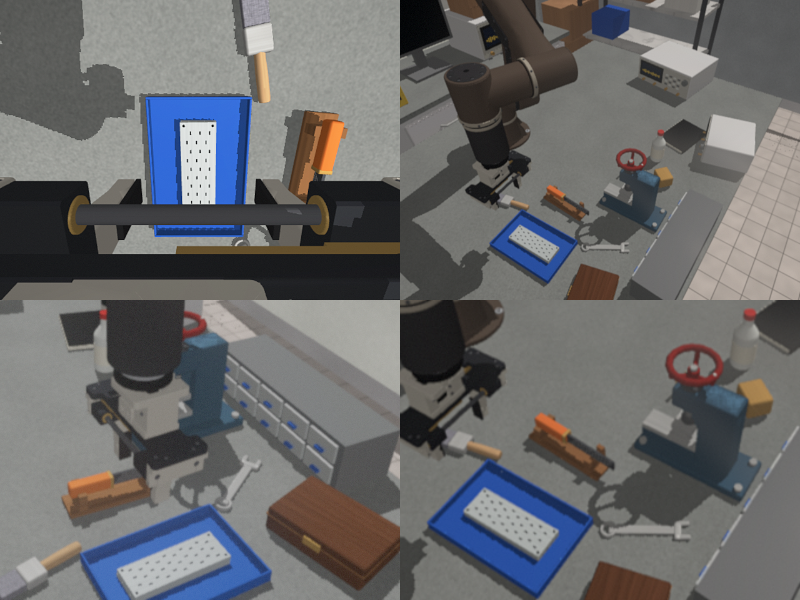

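```bash
python3 -c "
from plant import close_job
print(close_job())"
```

```text
the job is handed in; nothing more can be done
None
```

The job is done and handed in at about 81 s of the 210 s allowed. Only two plates were in this run, and no verdict was reported.

- **Piling and clamping:** I piled both plates on the anvil about 3 mm off its centre line and within about 2° of square. The handwheel went about 4.2 rad clockwise until it stiffened at roughly 29 N of rim force. The fingers then seemed to slip a few mm on the rim.
- **Filing:** I made three forward strokes of about 97 mm along the pack's −y side, with light contact of about 3–7 N. The file was lifted about 7 cm clear before each draw back. Neither the pack nor the file in the grip had shifted afterwards.
- **Putting back:** The file is back in its rest within about 1 mm of where it started. The press is wound open to nearly its starting height.
- **Tray:** Both plates lie flat in the blue tray, stacked one on the other at its centre rather than side by side, because the fingers would not have fitted beside them. The top of the stack reads 20 mm, which matches a 4 mm floor plus two 8 mm plates.

**What went wrong or disagreed:**
- My first grasp closed just above the first plate, and I repeated it lower.
- The cameras' estimates of the wheel centre differed by up to 4 mm, so I used values in between.
- In the last pictures the other bench items looked undisturbed. I did not measure their positions.

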